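# Seat the measuring head on its three-point base and latch it

## Robot

A 6-joint arm with a two-finger parallel gripper is mounted at the origin on the work surface. World frame = base frame: x ahead of the robot, y to its left, z up, the work surface at z = 0. Lengths are in mm, angles in rad, forces in N, time in s.
With the tool pointing down it reaches from about 350 to 975 mm from the base axis. Payload 7.1 kg.
Tool frame: the origin (TCP) lies at the very end of the fingers, on their centre line; the grasp point (between the pads) lies 19 mm behind it; y points along the fingers, x is the direction in which the jaws open and shut, and the axes are right-handed (so a half turn about y gives the same grasp; the last joint's range is limited). The gripper opens to 88 mm and grips with 3 to 60 N. Pads are 20 mm wide; open, the fingers measure 115 mm over their backs; the gripper's body (75 mm by 178 mm) begins 61 mm behind the grasp point.
Start: joints at [-1.335, 0.423, 1.63, -0, 1.089, -0.019], TCP at [157.551, -604.799, 222.675] pointing down, gripper open.
Joint ranges: [-3, 3], [-0.9, 2.11], [0.09, 2.58], [-1.31, 4.45], [0.11, 2.69], [-2.54, 2.54]. Speed limits (rad/s): [2.39, 2.39, 3.01, 3.14, 3.14, 3.14].

## Interface

Orientations are given as a rotation vector (axis times angle).
In Python, from workcell import ctrl gives the robot as it stands. The module is installed in compiled form; this text tells all that it offers.
- The arm moves only by the tool jog_arm, never from a script. Its argument "steps" is a list of rows, each an object with "turn": the turn, a rotation vector about the world's x, y, z scaled (see below), a list of three; "dp": the shift along the world's x, y, z scaled (see below), a list of three; "claw": the opening, from 0 (shut) to 1 (fully open). In form: [{"turn": [wx, wy, wz], "dp": [x, y, z], "claw": claw}, ...]. A call has 1 to 12 rows; each row is the pose to reach, as a shift and turn from the pose measured when the call began, turning the shorter way round; what a row does not reach only later rows make up. The controller multiplies each number of a shift by 80 mm and each number of a turn by pi rad. A row lasts 1/12 s, in which the tool goes at most 41.7 mm and 7.16 degrees, less where a joint would pass 70% of its speed; a pose out of reach is approached as far as the arm can. A call with a number of a shift or a turn outside -1 to 1 is refused whole. A call with a gripper value outside its range is refused whole. The fingers move at their own pace and stop on an object; the grip force is fixed at half the most. Time passes only in rows, so rows that repeat a pose let the fingers close. It gives the time, the measured TCP pose, the force and the opening at its end, in the units of the state.
- ctrl.get_obs(): the state, without advancing time (a new reading comes with each control period).
- ctrl.get_image(name): name is "scene" or "top"; returns a dict with "img" (400x640x3 uint8, red, green, blue), "range_z" (400x640 float32, mm along the optical axis (not along the pixel's ray), 0 where there is no reading), "fovy" (degrees; the focal length in pixels is half the picture's height over the tangent of half this angle, whatever the lens; pixels are square), "cx", "cy" (the principal point, pixels), "dist_coeffs" ([k1, k2, p1, p2, k3] as OpenCV has them; the pictures are not rectified), "camera_from_world" (4x4, takes a point from world to camera coordinates). Camera axes: x right, y down, z forward; pixel columns grow to the right and rows downward; lengths in mm; the calibration is good to about 2 mm. A picture is of the moment at which its call begins.
- ctrl.close_job(): hands the job in, once; it reports no verdict.
The state is a dict: "t": time; "qpos": joint angles; "qvel": joint speeds; "joint_torque": joint torques, N m; "ee_pos": TCP position; "orientation": TCP orientation; "ft_force": force on the tool from outside, world axes, zero at the start; "moment": the same for the moment, N m; "width": finger opening in mm.
Only numpy, scipy, OpenCV 4.12 (cv2) and the standard library are available. Lean on these libraries where they do the work, as an engineer would, in place of code of your own. Each camera call takes 0.05 s, during which the arm holds its last target.

## Task

Pick up the T-shaped measuring head by its black grip block and set it gently on the dark steel base, nose over the nose end, so that its three ball feet sit fully home: nose ball at the bottom of the cone, one rear ball down in the V groove, the other on the flat seat. Never press hard on the seats; feel your way in, because the aluminium carrier with the seats is clamped several millimetres off the middle of the base. Let go of the head, then swing the latch bar fully round over its nose, and leave the things round about as they are.

Things in the scene. Friction and masses are not known exactly. Their poses are not given: they have to be found in the camera images.
- head: Loose T-shaped aluminium plate, 8 mm thick, on three steel ball feet, 0.35 to 0.6 kg. Origin level with the balls' undersides, 36 mm below the plate's top; z up, +x to the nose. Stem 50 mm wide, x=-70 to 75 mm; cross bar 44 (x) by 150 mm (y) at x=-45, with a sensor box 16 mm high on its +y end. Fully seated, its origin is 32 mm above the base's and its axes are parallel to the base's
- head_grip (a point): Point in the head's black grip block, head frame (-20, 0, 74) mm; the block is 45 mm long (head x), 22 mm wide (head y) and stands from z=36 to 86 mm. Pinch it here across its width
- nose_foot (a point): Centre of the nose ball (16 mm diameter, on a 9 mm stem), head frame (55, 0, 8) mm; it belongs in the cone. Home: 40 mm above the base's origin
- groove_foot (a point): Centre of the rear ball (16 mm) on the head's +y side, head frame (-45, 55, 8) mm; it belongs in the groove. Home: 40 mm above the base's origin
- flat_foot (a point): Centre of the rear ball (16 mm) on the head's -y side, head frame (-45, -55, 8) mm; it belongs on the flat seat. Home: 40 mm above the base's origin
- base: Fixed dark steel plate 190 x 200 x 14 mm, origin under its centre on the bench, +x to its cone and latch end. A T-shaped aluminium carrier on it bears the three steel seats. The carrier is clamped up to 9 mm off its nominal place along base x and up to 9 mm along base y (not turned): this is not measured, and must be felt or seen. It does not give when pushed. The seats can take 40 N, summed over all contacts
- cone_nominal (a point): Fixed to the base at (55, 0, 40) mm: where the ball centre in the cone would be with the carrier at its nominal place (true one up to 9 mm off in base x and in y). The cone is a round cup, 50 mm outside, mouth 42 mm across, rim 44 mm above the bench. Walls slope 34 degrees from level: too shallow for the head to slide home by its weight
- groove_nominal (a point): Likewise for the groove, base frame (-45, 55, 40) mm: a V groove 44 mm long that points at the cone, 42 mm across the mouth, the same 34 degree walls and rim height; offset exactly like the cone
- flat_nominal (a point): Likewise for the flat seat, base frame (-45, -55, 40) mm: a round level pad 36 mm across, top 32 mm above the bench; offset exactly like the cone
- latch (a joint): Swing latch on a post of the base at (45, 62) mm: 0 = open, bar along base +x; turns clockwise seen from above; at 1.57 rad the bar lies along base -y across the seated head's nose; stop at 1.6. Bar 16 mm wide, 72 to 81 mm above the bench, passes 4 mm over a fully seated head's plate and fouls a head that stands high. Stiff hinge (0.12 N m), stays where left
- latch_peg (a point): Top centre of the latch's upright round peg, 14 mm diameter, 58 mm from the latch's axis, standing from the bar's top (81 mm above the bench) to 121 mm above the bench; grasp it from above
- latch_pivot (a point): On the latch's vertical axis, 71 mm above the bench, fixed to the base
- spray_can: Bystander: grey can, 54 mm diameter, 170 mm high; origin at the centre of its underside
- wrench: Bystander: steel spanner 200 mm long lying on the bench; origin at its middle, underside
- parts_bin: Bystander: open orange bin 120 x 160 x 60 mm; origin at the centre of its underside
- cup: Bystander: white cup 72 mm across, 90 mm high; origin at the centre of its underside
Mind the look-alikes: they are no part of the job. What is shaped like the head but green is not meant.

How it is judged:
By the outcome, as a careful person would: the job done as asked, in the order asked, and still so for the second after the job is handed in, with the robot touching nothing.
It also fails if it takes over 72 s, if anything falls off the work surface, if the arm or the gripper's body presses on something with over 40 N, if the wrist force passes 120 N, or if a joint passes its speed limit or range.

## Working session

There is one attempt and no reset: what is moved stays moved. The work goes in short steps, Python scripts to look and compute and a tool call to move; the robot and the scene stay as the last step left them, time stands still between calls to the robot, and variables do not carry over. Pictures are saved under pics/ and viewed, and the job is handed in when it is done.

Besides the shell and the picture viewer there is one more tool, called after ">>>" as name(argument=value, ...) on one line, values as JSON. jog_arm: Moves the arm, as the interface text tells. Its arguments: {"type":"object","properties":{"steps":{"type":"array","items":{"type":"object","properties":{"turn":{"type":"array","items":{"type":"number"}},"dp":{"type":"array","items":{"type":"number"}},"claw":{"type":"number"}}}}},"required":["steps"]}

```bash
mkdir -p pics; cat > h.py <<'E'
import numpy as np, cv2
from workcell import ctrl
def get(name):
    d=ctrl.get_image(name); 
    h=d['img'].shape[0]; f=h/2/np.tan(np.radians(d['fovy'])/2)
    d['K']=np.array([[f,0,d['cx']],[0,f,d['cy']],[0,0,1]]); d['D']=np.array(d['dist_coeffs'],float); d['T']=np.array(d['camera_from_world'])
    return d
def ray(d,uv):
    p=cv2.undistortPoints(np.array(uv,float).reshape(-1,1,2),d['K'],d['D']).reshape(-1,2)
    R=d['T'][:3,:3];t=d['T'][:3,3]
    o=-R.T@t
    v=np.c_[p,np.ones(len(p))]@R
    return o,v
def onz(d,uv,z):
    o,v=ray(d,uv); return o+v*((z-o[2])/v[:,2])[:,None]
def cloud(d):
    h,w=d['range_z'].shape
    u,v=np.meshgrid(np.arange(w),np.arange(h))
    o,r=ray(d,np.stack([u,v],-1).reshape(-1,2))
    return (o+r*d['range_z'].reshape(-1,1)).reshape(h,w,3)
def proj(d,P):
    R=cv2.Rodrigues(d['T'][:3,:3])[0]
    return cv2.projectPoints(np.array(P,float).reshape(-1,1,3),R,d['T'][:3,3],d['K'],d['D'])[0].reshape(-1,2)
def save(n,img): cv2.imwrite('pics/'+n,cv2.cvtColor(img,cv2.COLOR_RGB2BGR))
E
python3 - <<'E'
from h import *
for n in ('scene','top'):
    d=get(n); save(n+'0.png',d['img']); np.savez(n+'0.npz',**{k:d[k] for k in('img','range_z','K','D','T')})
    print(n,d['fovy'],d['D'],-d['T'][:3,:3].T@d['T'][:3,3],d['T'][:3,:3].round(3).tolist(),(d['range_z']==0).mean())
o=ctrl.get_obs();print(o)
E
```

```text
scene 46.40917508974577 [-0.11943807  0.          0.          0.          0.        ] [ 993.49342466  687.59165283 1341.86112721] [[-0.757, 0.653, -0.002], [0.548, 0.634, -0.546], [-0.355, -0.414, -0.838]] 0.00395703125
top 47.512668517027365 [0.02711579 0.         0.         0.         0.        ] [ 295.83607298   76.45789988 1278.0114596 ] [[0.016, -1.0, -0.019], [-0.988, -0.013, -0.151], [0.151, 0.021, -0.988]] 0.00429296875
{'t': 0.1, 'qpos': array([-1.33499467e+00,  4.23761736e-01,  1.63058261e+00,  1.29187273e-05,
        1.08857041e+00, -1.89608375e-02]), 'qvel': array([-0.00171752, -0.00120378,  0.0001124 ,  0.00096039,  0.00042678,
       -0.00053981]), 'joint_torque': array([-1.61640135e-03, -5.45615244e+01, -2.74324143e+01,  6.43585646e-02,
        1.87732227e-02, -1.08706533e-05]), 'ee_pos': array([ 157.44995527, -604.34819708,  221.99325993]), 'orientation': array([-1.31813898,  1.02023059, -1.01852477]), 'ft_force': array([-1.28511515,  0.50424376, -0.30007138]), 'moment': array([ 0.0212011 ,  0.02798319, -0.03485067]), 'width': 88.04592110360898}
```

View pics/scene0.png

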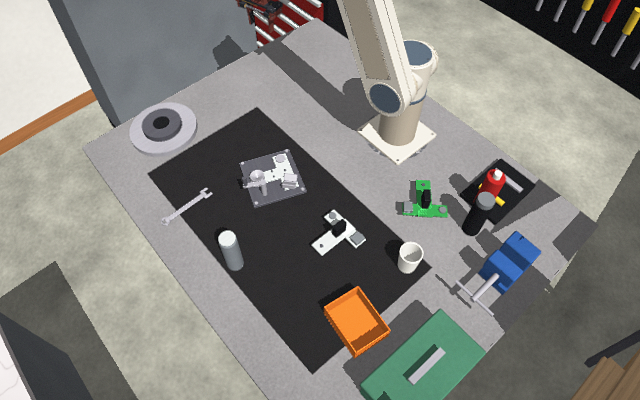

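View pics/top0.png

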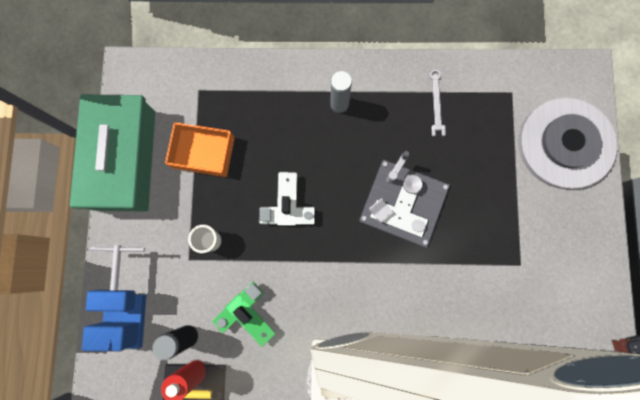

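The silver T with the black block is at top (287,205) / scene (338,235). The green T look-alike is at top (243,313) / scene (425,200). The base, with the other silver T (the carrier), is at top (405,203) / scene (272,178). Only the first one fits "head". Next I'll take a close crop of it and of the base.

```bash
cat >> h.py <<'E'
def load(n):
    z=np.load(n+'.npz'); return {k:z[k] for k in z.files}
E
python3 - <<'E'
from h import *
d=load('top0')
a=d['img'][150:260,240:330]; b=d['img'][140:260,345:465]
s=load('scene0'); c=s['img'][195:265,300:380]; e=s['img'][140:215,230:315]
r=lambda x:cv2.resize(x,(400,300) ,interpolation=cv2.INTER_CUBIC)
save('crop.png',np.vstack([np.hstack([cv2.resize(a,(300,300)),cv2.resize(b,(300,300))]),np.hstack([cv2.resize(c,(300,300)),cv2.resize(e,(300,300))])]))
P=cloud(d)
for (u,v) in [(287,205),(285,185),(265,215),(308,214),(412,184),(405,200),(383,210),(418,227),(399,160),(440,195),(400,175)]:
    print(u,v,P[v,u].round(1))
E
```

```text
287 205 [460.7 179.5  86.5]
285 185 [523.4 190.6  38. ]
265 215 [437.4 241.8  50.8]
308 214 [442.6 125.1  42.7]
412 184 [ 532.4 -162.6   27.1]
405 200 [ 487.5 -143.    24.8]
383 210 [457.7 -81.1  31.9]
418 227 [ 412.6 -176.9   27.3]
399 160 [ 587.9 -118.9   79. ]
440 195 [ 503.7 -241.1   19.1]
400 175 [ 561.  -132.2   11.2]
```

View pics/crop.png

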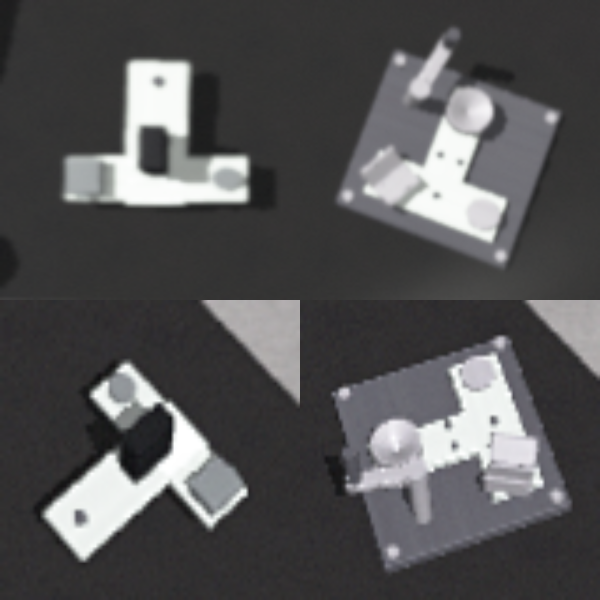

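```bash
python3 - <<'E'
from h import *
for n,(x0,x1,y0,y1) in (('top0',(345,465,140,260)),('scene0',(228,318,138,218))):
    d=load(n); g=cv2.cvtColor(d['img'],cv2.COLOR_RGB2GRAY)
    c=g[y0:y1,x0:x1]
    m=((c>55)).astype(np.uint8)
    if n=='scene0': 
        # cut table
        pass
    m=cv2.morphologyEx(m,cv2.MORPH_OPEN,np.ones((7,7)))
    num,l,st,ce=cv2.connectedComponentsWithStats(m)
    cc=[i for i in range(1,num)]; 
    k=l[c.shape[0]//2+10,c.shape[1]//2]; print(n,st[cc].tolist(),k)
    cs,_=cv2.findContours((l==k).astype(np.uint8),cv2.RETR_EXTERNAL,cv2.CHAIN_APPROX_NONE)
    ct=max(cs,key=cv2.contourArea).reshape(-1,2)+[x0,y0]
    W=onz(d,ct,14)[:,:2].astype(np.float32)
    hull=cv2.convexHull(W)
    r=cv2.minAreaRect(W); print(r, cv2.boxPoints(r).round(1).tolist())
    vis=cv2.cvtColor(c,cv2.COLOR_GRAY2RGB); vis[l==k]=vis[l==k]//2+[100,0,0]
    save('m_'+n+'.png',cv2.resize(vis.astype(np.uint8),None,fx=5,fy=5,interpolation=cv2.INTER_NEAREST))
    save('g_'+n+'.png',cv2.resize(d['img'][y0:y1,x0:x1],None,fx=5,fy=5,interpolation=cv2.INTER_CUBIC))
E
```

```text
top0 [[14, 13, 106, 107, 7054]] 1
((475.1314697265625, -160.27386474609375), (298.9988708496094, 289.2784118652344), 0.9532175660133362) [[323.20001220703125, -18.100000381469727], [328.1000061035156, -307.3999938964844], [627.0, -302.3999938964844], [622.2000122070312, -13.199999809265137]]
scene0 [[66, 0, 24, 22, 337], [13, 12, 64, 57, 2593]] 2
((491.45977783203125, -138.37954711914062), (208.36146545410156, 202.57427978515625), 69.25208282470703) [[359.79998779296875, -199.89999389648438], [549.2999877929688, -271.70001220703125], [623.0999755859375, -76.80000305175781], [433.6000061035156, -5.099999904632568]]
```

View pics/m_top0.png

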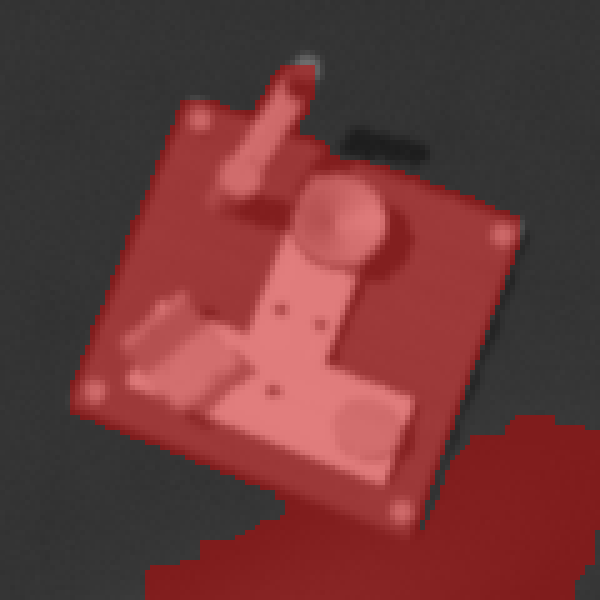

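View pics/g_top0.png

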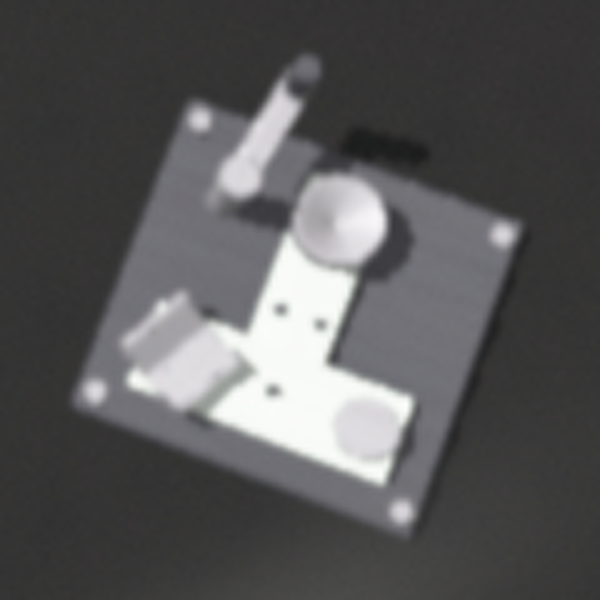

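View pics/g_scene0.png

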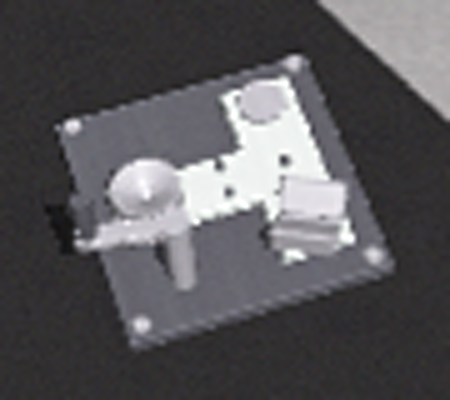

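```bash
python3 - <<'E'
from h import *
def px(p,x0,y0): return [((x+.5)/5-.5+x0,(y+.5)/5-.5+y0) for x,y in p]
I={'top0':(345,140,dict(scr=[(199,119),(503,235),(400,513),(93,391)],cor=[(187,99),(522,219),(412,538),(72,405)],cone=[(340,220)],flat=[(368,428)])),
'scene0':(228,138,dict(scr=[(141,324),(72,126),(294,62),(374,255)],cor=[(134,349),(57,124),(298,52),(393,268)],cone=[(146,187)],flat=[(264,101)]))}
for n in I:
    d=load(n);x0,y0,q=I[n]
    for k,z in (('scr',16),('cor',14)):
        W=onz(d,px(q[k],x0,y0),z)[:,:2]; c=W.mean(0)
        v=(W[0]+W[1]-W[2]-W[3])/2; w=(W[0]+W[3]-W[1]-W[2])/2
        print(n,k,W.round(1).tolist(),'c',c.round(1),'len',np.hypot(*v).round(1),np.hypot(*w).round(1),'yaw',np.arctan2(v[1],v[0]).round(4),(np.arctan2(w[1],w[0])-np.pi/2).round(4))
        yaw=np.arctan2(v[1],v[0]); R=np.array([[np.cos(yaw),-np.sin(yaw)],[np.sin(yaw),np.cos(yaw)]])
        for kk,z in(('cone',44),('flat',32)):
            p=onz(d,px(q[kk],x0,y0),z)[0,:2]; print(kk,p.round(1),((p-c)@R).round(1))
E
```

```text
top0 scr [[593.0, -87.9], [528.2, -256.9], [372.0, -196.5], [437.2, -28.0]] c [ 482.6 -142.3] len 167.2 180.9 yaw -0.3681 -0.3675
cone [ 530.4 -161. ] [51.3 -0.2]
flat [ 417.1 -176.6] [-48.7 -55.6]
top0 cor [[605.0, -81.4], [537.8, -268.2], [358.5, -203.2], [429.4, -16.4]] c [ 482.7 -142.3] len 189.0 199.1 yaw -0.3512 -0.3541
cone [ 530.4 -161. ] [51.2 -1.1]
flat [ 417.1 -176.6] [-49.8 -54.8]
scene0 scr [[593.6, -86.6], [530.1, -254.3], [373.1, -195.4], [438.2, -26.7]] c [ 483.8 -140.7] len 167.1 180.1 yaw -0.3633 -0.3651
cone [ 532.3 -157.8] [51.4  1.3]
flat [ 419. -171.] [-49.8 -51.3]
scene0 cor [[608.6, -74.8], [536.6, -264.3], [364.0, -202.2], [434.5, -10.9]] c [ 485.9 -138.1] len 184.4 203.2 yaw -0.3488 -0.358
cone [ 532.3 -157.8] [50.3 -2.7]
flat [ 419. -171.] [-51.6 -53.8]
```

```bash
python3 - <<'E'
from h import *
for n,(x0,x1,y0,y1) in (('top0',(250,330,160,240)),('scene0',(300,375,200,270))):
    d=load(n); c=d['img'][y0:y1,x0:x1]; g=cv2.cvtColor(c,cv2.COLOR_RGB2GRAY)
    big=cv2.resize(c,None,fx=7,fy=7,interpolation=cv2.INTER_CUBIC); save('hd_'+n+'.png',big)
    m=(g>130).astype(np.uint8); k,l,st,ce=cv2.connectedComponentsWithStats(m); j=1+np.argmax(st[1:,4])
    cs,_=cv2.findContours((l==j).astype(np.uint8),cv2.RETR_EXTERNAL,cv2.CHAIN_APPROX_NONE)
    ct=max(cs,key=cv2.contourArea).reshape(-1,2)+[x0,y0]
    W=onz(d,ct,36)[:,:2].astype(np.float32); r=cv2.minAreaRect(W); print(n,r)
    print(W.min(0),W.max(0))
E
```

```text
top0 ((487.8731384277344, 185.0343017578125), (145.7853240966797, 151.38821411132812), 0.7733178734779358)
[414.6373  108.43774] [560.94635 259.88678]
scene0 ((489.9630126953125, 188.40701293945312), (151.32102966308594, 146.7743377685547), 89.73342895507812)
[416.54984 113.03542] [563.356   264.37903]
```

View pics/hd_top0.png

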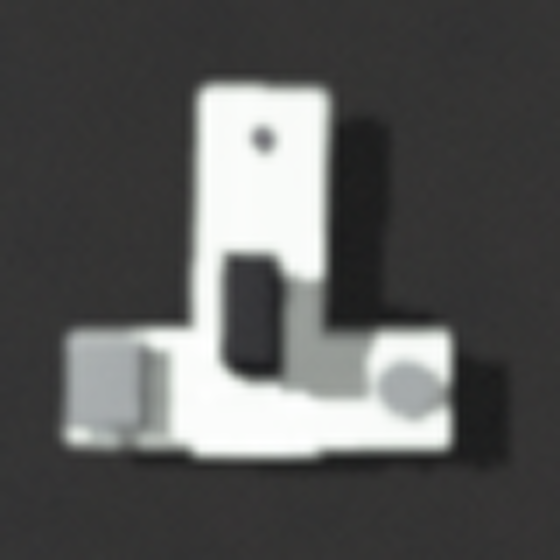

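View pics/hd_scene0.png

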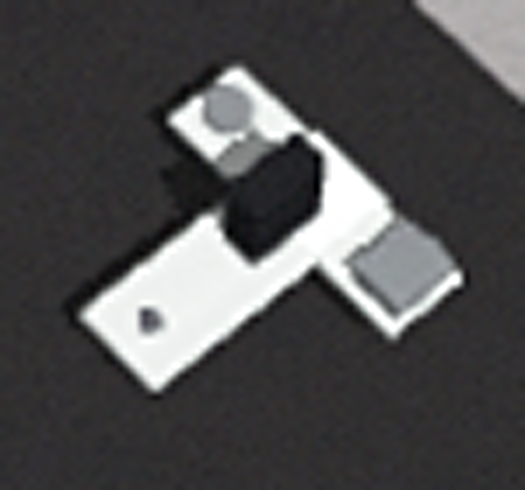

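```bash
python3 - <<'E'
from h import *
from scipy.spatial.transform import Rotation as Ro
o=ctrl.get_obs(); print(Ro.from_rotvec(o['orientation']).as_matrix().round(3))
d=load('top0')
f=lambda x,a:(x+.5)/7-.5+a
uv=[(f(250,250),f(254,160)),(f(225,250),f(300,160)),(f(264,250),f(138,160)),(f(408,250),f(388,160))]
print(onz(d,uv[:2],86).round(1),onz(d,uv[2:],36).round(1))
P=cloud(d); y,x=np.where((np.abs(P[...,2]-86)<6)); s=(x>270)&(x<300)&(y>185)&(y<225)
Q=P[y[s],x[s]]; print(len(Q),Q.mean(0),Q.min(0),Q.max(0))
s_=load('scene0'); P=cloud(s_); y,x=np.where((np.abs(P[...,2]-86)<5)); s=(x>320)&(x<355)&(y>205)&(y<245)
Q=P[y[s],x[s]]; print(len(Q),Q.mean(0),Q.min(0),Q.max(0))
# latch peg
for n in('top0','scene0'):
    D=load(n);P=cloud(D); m=(P[...,2]>85)&(np.abs(P[...,0]-590)<80)&(np.abs(P[...,1]+110)<70); y,x=np.where(m); print(n,P[m].round(0).tolist()[:40]); 
for n in('top0','scene0'):
    D=load(n);P=cloud(D); m=(np.abs(P[...,2]-78)<5)&(np.abs(P[...,0]-570)<80)&(np.abs(P[...,1]+110)<70); print(n,m.sum(),P[m].mean(0),P[m].min(0),P[m].max(0))
E
```

```text
[[ 0.252 -0.     0.968]
 [-0.968  0.001  0.252]
 [-0.001 -1.     0.   ]]
[[485.2 184.7  86. ]
 [467.4 193.7  86. ]] [[540.  184.9  36. ]
 [440.6 125.7  36. ]]
142 [462.9758795  184.2874978   84.97454848] [441.73378873 173.6363159   80.08778691] [485.50754538 195.94522135  91.21010263]
79 [466.3715872  189.17504357  85.28096566] [444.53041737 178.10672936  81.00030405] [489.19281472 200.49294581  90.75502998]
top0 [[603.0, -129.0, 117.0], [602.0, -130.0, 121.0], [602.0, -133.0, 122.0], [600.0, -125.0, 119.0], [599.0, -128.0, 122.0], [598.0, -130.0, 124.0], [600.0, -134.0, 118.0], [598.0, -135.0, 125.0], [599.0, -124.0, 113.0], [597.0, -125.0, 119.0], [597.0, -128.0, 121.0], [597.0, -131.0, 118.0], [597.0, -133.0, 119.0], [596.0, -135.0, 122.0], [596.0, -124.0, 112.0], [594.0, -125.0, 120.0], [594.0, -128.0, 120.0], [594.0, -130.0, 121.0], [594.0, -133.0, 121.0], [594.0, -136.0, 121.0], [597.0, -124.0, 97.0], [594.0, -125.0, 108.0], [592.0, -126.0, 118.0], [592.0, -131.0, 119.0], [591.0, -133.0, 122.0], [596.0, -125.0, 89.0], [594.0, -126.0, 98.0], [592.0, -127.0, 108.0], [591.0, -129.
[... 797 characters left out ...]
], [601.0, -125.0, 108.0], [598.0, -122.0, 108.0], [594.0, -124.0, 102.0], [604.0, -127.0, 102.0], [601.0, -125.0, 101.0], [600.0, -120.0, 106.0], [596.0, -121.0, 101.0], [572.0, -113.0, 88.0], [544.0, -90.0, 86.0], [605.0, -126.0, 99.0], [603.0, -124.0, 99.0], [601.0, -120.0, 101.0], [595.0, -125.0, 91.0], [576.0, -113.0, 85.0], [546.0, -87.0, 86.0], [606.0, -126.0, 94.0], [605.0, -120.0, 100.0], [603.0, -118.0, 99.0]]
top0 125 [ 564.85580481 -111.90315968   80.03634119] [ 534.04392812 -137.80770355   73.14977366] [603.62890015 -91.21894295  82.9725088 ]
scene0 85 [ 571.8119504  -110.33801776   78.40268135] [ 537.45885623 -130.15672166   73.25212654] [608.97148561 -86.14265038  82.99727299]
```

Measured so far:
- **Head:** silver T with grip centre about (464.5, 185) and yaw about 0. The two cameras differ by about 3 mm.
- **Base:** about (483, -142), yaw about -0.365.
- **Cone:** about (531, -160).

Heights and sizes match the given ones, so I'll start moving.

>>> jog_arm(steps=[{"dp": [1, 1, 0], "turn": [0, 0, 0], "claw": 1}, {"dp": [1, 1, 0], "turn": [0, 0, 0], "claw": 1}, {"dp": [1, 1, 0], "turn": [0, 0, 0], "claw": 1}])

```text
t: 0.35
ee_pos: [238.3, -522.2, 221.3]
orientation: [-1.316, 1.022, -1.018]
ft_force: [0.8, -0.3, -0.3]
width: 87.8
```

>>> jog_arm(steps=[{"dp": [1, 1, 0], "turn": [0, 0, 0], "claw": 1}, {"dp": [1, 1, 0], "turn": [0, 0, 0], "claw": 1}, {"dp": [1, 1, 0], "turn": [0, 0, 0], "claw": 1}])

```text
t: 0.6
ee_pos: [319.5, -439.8, 221.0]
orientation: [-1.316, 1.022, -1.017]
ft_force: [-0.0, -0.5, -0.2]
width: 88.0
```

>>> jog_arm(steps=[{"dp": [1, 1, 0], "turn": [0, 0, 0], "claw": 1}, {"dp": [1, 1, 0], "turn": [0, 0, 0], "claw": 1}, {"dp": [1, 1, 0], "turn": [0, 0, 0], "claw": 1}])

```text
t: 0.85
ee_pos: [400.8, -357.5, 220.8]
orientation: [-1.316, 1.022, -1.016]
ft_force: [-1.0, -0.7, -0.2]
width: 88.1
```

>>> jog_arm(steps=[{"dp": [0.8, 1, 0], "turn": [0, 0, -0.08], "claw": 1}, {"dp": [0.8, 1, 0], "turn": [0, 0, -0.08], "claw": 1}, {"dp": [0.8, 1, 0], "turn": [0, 0, -0.08], "claw": 1}])

```text
t: 1.1
ee_pos: [466.0, -275.2, 220.5]
orientation: [-1.204, 1.213, -1.207]
ft_force: [0.9, -0.9, -0.2]
width: 87.9
```

>>> jog_arm(steps=[{"dp": [0, 1, 0], "turn": [0, 0, 0], "claw": 1}, {"dp": [0, 1, 0], "turn": [0, 0, 0], "claw": 1}])

```text
t: 1.27
ee_pos: [466.6, -193.7, 220.1]
orientation: [-1.204, 1.214, -1.207]
ft_force: [0.7, 0.5, 0.3]
width: 88.0
```

>>> jog_arm(steps=[{"dp": [0, 1, 0], "turn": [0, 0, 0], "claw": 1}, {"dp": [0, 1, 0], "turn": [0, 0, 0], "claw": 1}])

```text
t: 1.43
ee_pos: [466.0, -111.7, 219.8]
orientation: [-1.204, 1.215, -1.207]
ft_force: [0.8, 0.8, -0.2]
width: 88.0
```

>>> jog_arm(steps=[{"dp": [0, 1, 0], "turn": [0, 0, 0], "claw": 1}, {"dp": [0, 1, 0], "turn": [0, 0, 0], "claw": 1}])

```text
t: 1.6
ee_pos: [465.4, -29.8, 219.7]
orientation: [-1.204, 1.215, -1.207]
ft_force: [-0.5, -0.3, 0.3]
width: 87.7
```

>>> jog_arm(steps=[{"dp": [0, 1, 0], "turn": [0, 0, 0], "claw": 1}, {"dp": [0, 1, 0], "turn": [0, 0, 0], "claw": 1}])

```text
t: 1.77
ee_pos: [464.7, 52.2, 219.6]
orientation: [-1.204, 1.215, -1.207]
ft_force: [1.3, 0.4, -0.4]
width: 87.9
```

>>> jog_arm(steps=[{"dp": [0, 1, -0.5], "turn": [0, 0, 0], "claw": 1}, {"dp": [0, 1, -0.5], "turn": [0, 0, 0], "claw": 1}, {"dp": [0, 1, -0.5], "turn": [0, 0, 0], "claw": 1}])

```text
t: 2.02
ee_pos: [463.0, 136.0, 177.5]
orientation: [-1.208, 1.215, -1.202]
ft_force: [-0.9, -0.2, 0.2]
width: 87.9
```

>>> jog_arm(steps=[{"dp": [0.02, 0.6, -0.5], "turn": [0, 0, 0], "claw": 1}, {"dp": [0.02, 0.6, -0.5], "turn": [0, 0, 0], "claw": 1}, {"dp": [0.02, 0.6, -0.5], "turn": [0, 0, 0], "claw": 1}, {"dp": [0.02, 0.6, -0.5], "turn": [0, 0, 0], "claw": 1}])

```text
t: 2.35
ee_pos: [463.9, 184.0, 136.7]
orientation: [-1.211, 1.215, -1.201]
ft_force: [-0.0, 0.5, 0.5]
width: 87.5
```

```bash
cat >> h.py <<'E'
def shot(tag,boxes,f=5):
    from workcell import ctrl
    for n,(x0,x1,y0,y1) in boxes.items():
        d=get(n); np.savez(n+tag+'.npz',**{k:d[k] for k in('img','range_z','K','D','T')})
        save(n+tag+'.png',cv2.resize(d['img'][y0:y1,x0:x1],None,fx=f,fy=f,interpolation=cv2.INTER_CUBIC))
E
python3 - <<'E'
from h import *
from scipy.spatial.transform import Rotation as Ro
shot('1',{'top':(230,350,140,260),'scene':(280,400,160,270)})
o=ctrl.get_obs();print(o['t'],o['ee_pos'],Ro.from_rotvec(o['orientation']).as_matrix().round(3),o['qpos'])
E
```

```text
2.45 [464.92157539 183.23529684 137.99649378] [[-0.    -0.004  1.   ]
 [-1.     0.006 -0.   ]
 [-0.006 -1.    -0.004]] [0.34723522 0.36699831 1.9642581  0.00973483 0.81172369 1.91139257]
```

View pics/top1.png

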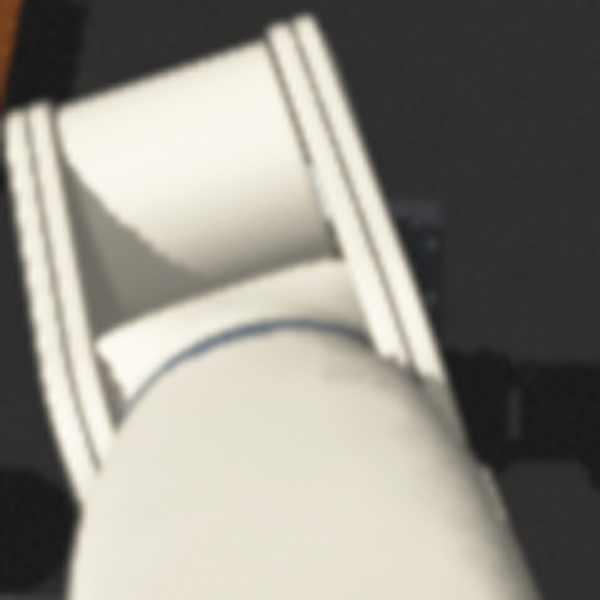

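View pics/scene1.png

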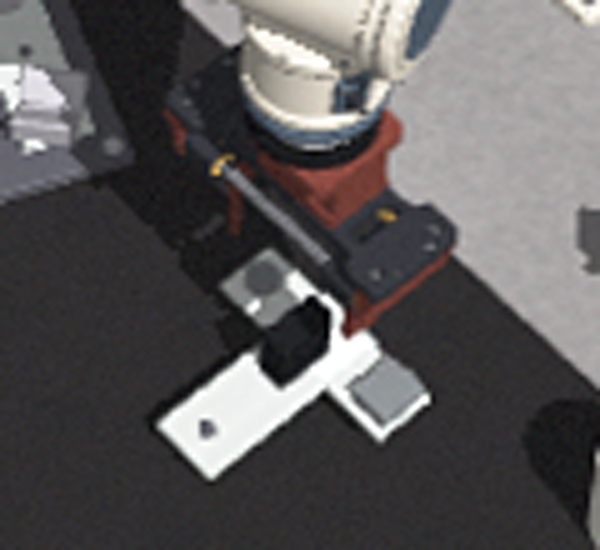

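Scene picture: the gripper straddles the black block (crop (295,340)), with the sensor box at (390,395) near the +y finger. I'll narrow the jaws before descending so they clear the box.

>>> jog_arm(steps=[{"dp": [0, 0.02, -0.3], "turn": [-0.002, -0.001, 0], "claw": 0.55}, {"dp": [0, 0.02, -0.4], "turn": [-0.002, -0.001, 0], "claw": 0.55}, {"dp": [0, 0.02, -0.5], "turn": [-0.002, -0.001, 0], "claw": 0.55}, {"dp": [0, 0.02, -0.7], "turn": [-0.002, -0.001, 0], "claw": 0.55}, {"dp": [0, 0.02, -0.9], "turn": [-0.002, -0.001, 0], "claw": 0.55}, {"dp": [0, 0.02, -0.99], "turn": [-0.002, -0.001, 0], "claw": 0.55}, {"dp": [0, 0.02, -0.99], "turn": [-0.002, -0.001, 0], "claw": 0.55}, {"dp": [0, 0.02, -0.99], "turn": [-0.002, -0.001, 0], "claw": 0.55}])

```text
t: 3.12
ee_pos: [465.0, 184.5, 59.0]
orientation: [-1.21, 1.21, -1.209]
ft_force: [-0.0, -0.4, 0.3]
width: 48.4
```

```bash
python3 - <<'E'
from h import *
from scipy.spatial.transform import Rotation as Ro
shot('2',{'scene':(280,400,160,270)})
o=ctrl.get_obs();print(o['t'],o['ee_pos'],Ro.from_rotvec(o['orientation']).as_matrix().round(4),o['width'],o['ft_force'])
E
```

```text
3.1667 [465.37063553 184.71071047  59.4041292 ] [[-5.e-04 -0.e+00  1.e+00]
 [-1.e+00  1.e-04 -5.e-04]
 [-1.e-04 -1.e+00 -0.e+00]] 48.496500364351505 [0.541888   0.26566212 1.00597974]
```

View pics/scene2.png

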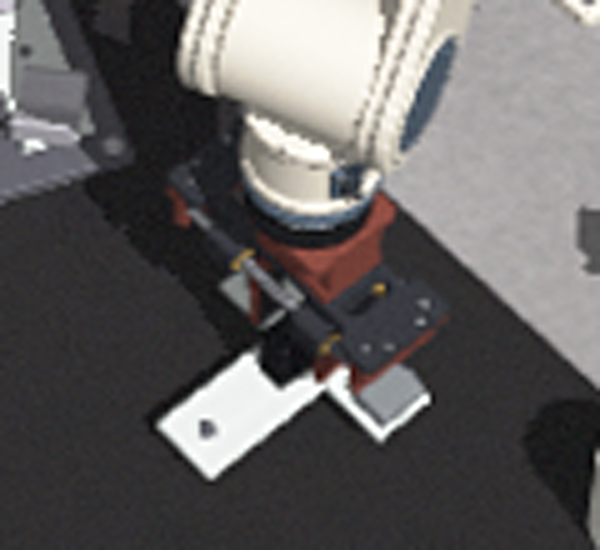

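>>> jog_arm(steps=[{"dp": [0, 0, -0.05], "turn": [0, 0, 0], "claw": 0.4}, {"dp": [0, 0, -0.05], "turn": [0, 0, 0], "claw": 0.3}, {"dp": [0, 0, -0.05], "turn": [0, 0, 0], "claw": 0}, {"dp": [0, 0, -0.05], "turn": [0, 0, 0], "claw": 0}, {"dp": [0, 0, -0.05], "turn": [0, 0, 0], "claw": 0}, {"dp": [0, 0, -0.05], "turn": [0, 0, 0], "claw": 0}, {"dp": [0, 0, -0.05], "turn": [0, 0, 0], "claw": 0}, {"dp": [0, 0, -0.05], "turn": [0, 0, 0], "claw": 0}])

```text
t: 3.83
ee_pos: [465.5, 184.8, 55.7]
orientation: [-1.208, 1.21, -1.21]
ft_force: [-0.1, -0.8, 3.8]
width: 21.9
```

>>> jog_arm(steps=[{"dp": [0, 0, 0.1], "turn": [0, 0, 0], "claw": 0}, {"dp": [0, 0, 0.3], "turn": [0, 0, 0], "claw": 0}, {"dp": [0, 0, 0.6], "turn": [0, 0, 0], "claw": 0}, {"dp": [0, 0, 1], "turn": [0, 0, 0], "claw": 0}, {"dp": [0, 0, 1], "turn": [0, 0, 0], "claw": 0}])

```text
t: 4.25
ee_pos: [468.1, 185.8, 140.2]
orientation: [-1.202, 1.206, -1.211]
ft_force: [2.2, 0.7, -3.6]
width: 21.7
```

```bash
python3 - <<'E'
from h import *
from scipy.spatial.transform import Rotation as Ro
shot('3',{'scene':(280,400,140,260)})
o=ctrl.get_obs();print(o['t'],o['ee_pos'],Ro.from_rotvec(o['orientation']).as_matrix().round(4),o['width'],o['ft_force'],o['moment'])
E
```

```text
4.3 [467.2646895  185.47628138 138.22502448] [[-4.0e-04  5.6e-03  1.0e+00]
 [-1.0e+00  2.2e-03 -4.0e-04]
 [-2.2e-03 -1.0e+00  5.6e-03]] 21.775104677861272 [ 0.98554174 -0.6029987  -4.92508855] [-0.00720725 -0.01430455 -0.01271901]
```

View pics/scene3.png

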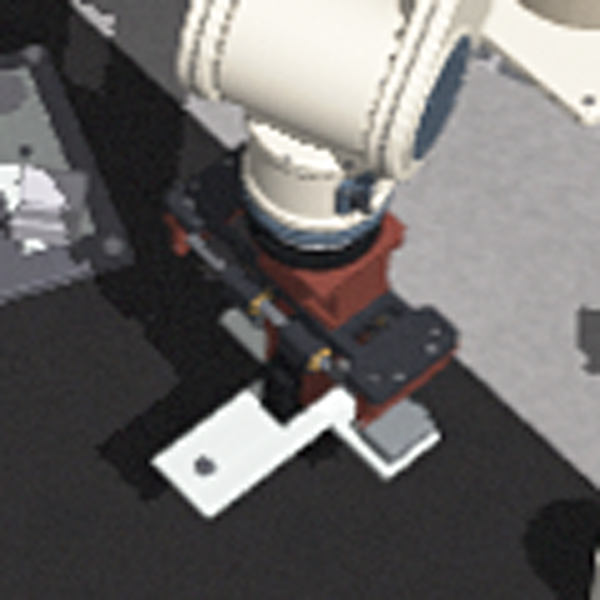

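```bash
python3 - <<'E'
from h import *
s=load('scene3')
f=lambda x,a,k:(x+.5)/k-.5+a
h=onz(s,[(f(205,280,5),f(466,140,5))],138.2-55.7+36)
print('scene hole held',h, h-[467.3,185.5,0])
s=load('scene0'); print('scene hole before',onz(s,[(f(150,300,7),f(320,200,7))],36))
g=cv2.cvtColor(load('scene3')['img'],cv2.COLOR_RGB2GRAY)[226:240,313:329];print(g)
E
```

```text
scene hole held [[542.63588489 186.6013437  118.5       ]] [[ 75.33588489   1.1013437  118.5       ]]
scene hole before [[540.686557   187.28549669  36.        ]]
[[ 21  22  19  36 102 197 248 243 242 239 239 238 238 239 240 239]
 [ 23  20  58 143 226 246 243 241 241 239 239 239 240 240 238 239]
 [ 30  70 193 255 244 243 240 238 239 238 238 239 239 238 240 240]
 [100 195 246 243 242 240 238 239 240 239 240 240 240 239 239 240]
 [223 245 242 242 240 239 240 240 240 240 240 239 240 240 241 242]
 [244 242 240 240 240 242 218 137 199 226 242 240 240 242 242 241]
 [243 240 238 239 241 225 103  92  93 158 240 243 243 242 241 240]
 [245 240 239 238 241 226 105  95  93 118 206 246 243 240 239 239]
 [231 243 241 239 242 231 155 107 114 162 230 243 240 239 238 237]
 [140 231 245 241 240 242 239 212 225 250 244 241 240 238 238 238]
 [ 39 143 233 244 240 241 244 245 245 241 241 238 238 238 240 242]
 [ 29  58 147 234 245 244 243 242 241 239 238 238 238 241 246 246]
 [ 49  43  57 155 240 247 242 239 238 238 237 239 242 251 253 163]
 [ 47  45  42  59 154 239 244 240 238 239 238 241 247 241 145  51]]
```

>>> jog_arm(steps=[{"dp": [0, -0.5, 0], "turn": [0, 0, 0], "claw": 0}, {"dp": [0, -1, 0], "turn": [0, 0, 0], "claw": 0}, {"dp": [0, -1, 0], "turn": [0, 0, 0], "claw": 0}])

```text
t: 4.55
ee_pos: [465.2, 100.7, 136.8]
orientation: [-1.207, 1.21, -1.212]
ft_force: [-0.9, 0.3, -4.1]
width: 21.7
```

>>> jog_arm(steps=[{"dp": [0, -1, 0], "turn": [0, 0, 0], "claw": 0}, {"dp": [0, -1, 0], "turn": [0, 0, 0], "claw": 0}, {"dp": [0, -1, 0], "turn": [0, 0, 0], "claw": 0}])

```text
t: 4.8
ee_pos: [463.4, 15.8, 135.4]
orientation: [-1.209, 1.214, -1.214]
ft_force: [-0.9, -0.6, -4.1]
width: 21.8
```

>>> jog_arm(steps=[{"dp": [0, -1, 0], "turn": [0, 0, -0.06], "claw": 0}, {"dp": [0, -1, 0], "turn": [0, 0, -0.06], "claw": 0}, {"dp": [0, -1, 0], "turn": [0, 0, -0.06], "claw": 0}])

```text
t: 5.05
ee_pos: [462.6, -69.0, 134.3]
orientation: [-1.112, 1.357, -1.357]
ft_force: [0.9, 1.0, -3.4]
width: 22.1
```

```bash
python3 - <<'E'
from h import *
from scipy.spatial.transform import Rotation as Ro
o=ctrl.get_obs();print(o['t'],o['ee_pos'],Ro.from_rotvec(o['orientation']).as_matrix().round(4),o['width'],o['ft_force'],o['moment'])
E
```

```text
5.05 [462.5865052  -69.02729206 134.25634586] [[-0.2002 -0.0034  0.9798]
 [-0.9798 -0.0028 -0.2002]
 [ 0.0034 -1.     -0.0027]] 22.07826384573699 [ 0.86658921  1.01688858 -3.43540915] [-0.00041343 -0.05549829  0.00429739]
```

>>> jog_arm(steps=[{"dp": [0, 0, 0.35], "turn": [0, 0, 0], "claw": 0}, {"dp": [0, 0, 0.35], "turn": [0, 0, 0], "claw": 0}, {"dp": [0, -0.4, 0.35], "turn": [0, 0, -0.026], "claw": 0}, {"dp": [0, -0.8, 0.35], "turn": [0, 0, -0.052], "claw": 0}, {"dp": [0, -0.8, 0.35], "turn": [0, 0, -0.052], "claw": 0}, {"dp": [0, -0.8, 0.35], "turn": [0, 0, -0.052], "claw": 0}])

```text
t: 5.55
ee_pos: [462.1, -133.3, 161.1]
orientation: [-1.018, 1.476, -1.474]
ft_force: [-0.1, 0.6, -3.8]
width: 21.9
```

```bash
cat >> h.py <<'E'
def st():
    from scipy.spatial.transform import Rotation as Ro
    o=ctrl.get_obs(); M=Ro.from_rotvec(o['orientation']).as_matrix()
    print('t',round(o['t'],2),'p',o['ee_pos'].round(2),'yaw',np.arctan2(M[1,2],M[0,2]).round(4),'tilt',M[2].round(4),'w',o['width'].__round__(1),'F',o['ft_force'].round(2),'M',o['moment'].round(3))
    return o,M
E
python3 - <<'E'
from h import *
shot('4',{'scene':(210,330,110,230),'top':(330,470,130,260)})
st()
E
```

```text
t 5.65 p [ 461.87 -132.01  161.2 ] yaw -0.3638 tilt [ 0.0032 -1.     -0.0047] w 21.8 F [-0.84  0.02 -3.03] M [0.014 0.03  0.004]
```

View pics/scene4.png

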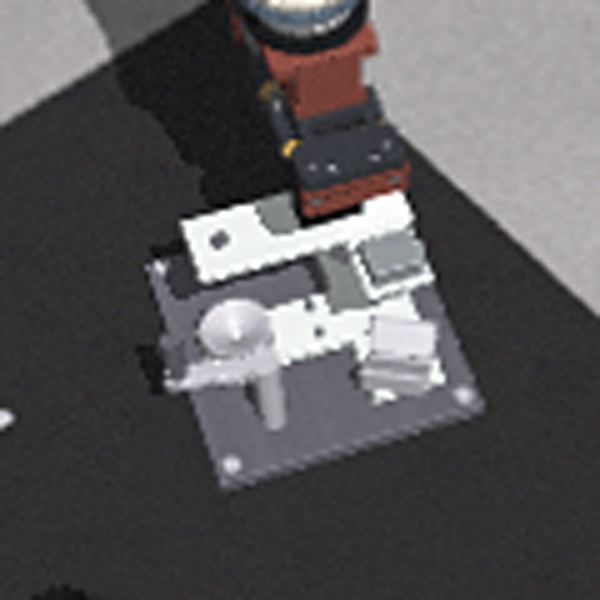

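View pics/top4.png

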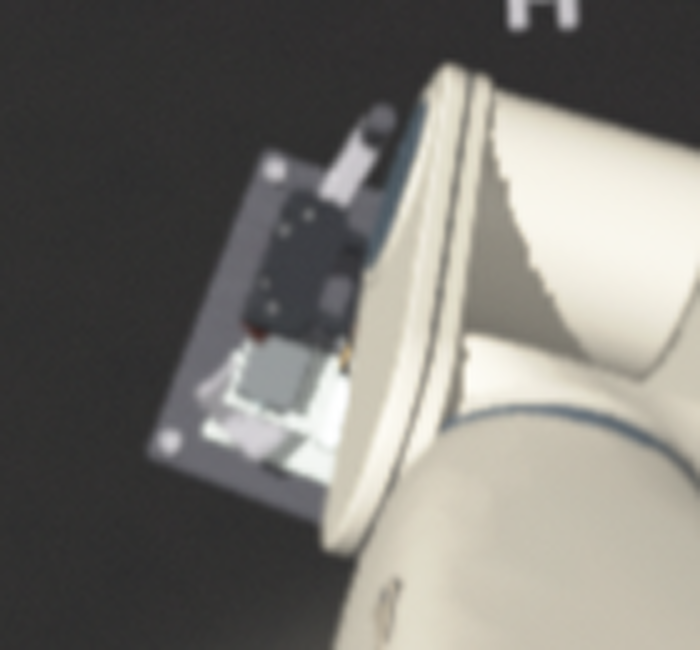

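```bash
python3 - <<'E'
from h import *
s=load('scene4')
f=lambda x,a,k:(x+.5)/k-.5+a
h=onz(s,[(f(220,210,5),f(239,110,5))],161.2-55.7+36)
print('hole',h, h-[461.9,-132.0,0])
# cone rim cloud
P=cloud(s); m=(np.abs(P[...,0]-532)<35)&(np.abs(P[...,1]+159)<35)&(P[...,2]>36)&(P[...,2]<52)
Q=P[m]; print(m.sum(),Q.mean(0),Q.min(0),Q.max(0))
(c,r)=cv2.minEnclosingCircle(Q[:,:2].astype(np.float32)); print(c,r)
a=s['img'][165:184,245:270]; print(cv2.cvtColor(a,cv2.COLOR_RGB2GRAY))
t=load('top0'); P=cloud(t); m=(np.abs(P[...,0]-531)<35)&(np.abs(P[...,1]+159)<35)&(P[...,2]>36)&(P[...,2]<52)
Q=P[m]; print(m.sum(),Q.mean(0),Q.min(0),Q.max(0)); print(cv2.minEnclosingCircle(Q[:,:2].astype(np.float32)))
print(cv2.cvtColor(t['img'][170:200,398:428],cv2.COLOR_RGB2GRAY))
E
```

```text
hole [[ 532.22388611 -158.17673241  141.5       ]] [[ 70.32388611 -26.17673241 141.5       ]]
120 [ 532.09310602 -158.46783954   41.53482194] [ 506.7087422  -183.89737593   36.05360438] [ 556.87955189 -129.80040683   50.13984738]
(530.5809326171875, -157.09503173828125) 27.29485511779785
[[ 58  57  55  52 128 255 255 201 225 246 124  79  42  40  46  60  92 110
  111 111 108 105 105 105 106]
 [ 60  57  57  54  58 122 162 112  42  40  43  59 108 112 111 112 111 109
  106 105 104 104 105 105 105]
 [ 57  58  56  54  51  44  44  46  54  75 112 106 105 110 110 106 106 106
  106 103 106 105 107 102 105]
 [ 55  53  56  56  63 110 109 111 107 109 108 101 103 107 107 104 104 106
  108 106 102 106 103 103 103]
 [ 51  53  59 112 107 108 107 103 103 104 109 126 128 126 126 106 106 103
  103 104 103 102 100 106 109]
 [113 110 109 111 110 104 105 108 129 154 237 244 240 230 222 185 152 102
   99 100 106 115 127 198 239]
 [109 106 105 109 107 101 104 153 228 230 241 239 230 224 220 218 211 171
  107 124 206 255 247 245 246]
 [109 108 106 105 101  61 149 229 228 231 236 240 231 224 217 209 207 213
  
[... 4431 characters left out ...]
233 223 220 211 177 155
  119  79  63  63  60  62  69  85  96 107 113 116]
 [166 230 247 250 250 250 249 249 249 249 248 248 247 245 246 242 225 196
  127  76  69  70  70  71  81 101 110 112 114 115]
 [190 241 249 250 250 249 249 249 249 249 249 249 249 249 249 247 240 208
  123  77  87  92  93  94  98 110 114 113 114 113]
 [217 245 249 250 250 249 249 249 249 249 249 249 249 249 249 248 239 181
   98  79 103 110 110 111 111 115 115 115 115 112]
 [236 248 250 250 250 249 249 249 249 249 249 249 249 249 249 247 233 151
   78  83 108 114 115 114 114 114 116 117 115 114]
 [245 248 247 245 247 249 249 249 249 249 249 249 249 249 248 243 214 125
   76  93 110 114 114 114 115 114 115 116 116 115]]
```

Scene picture: the nose hole at crop (220,239) and the cone rim centre at (236,327) both resolve to about (532, -158), so the nose ball is over the cone. Next I'll lower to just above contact.

>>> jog_arm(steps=[{"dp": [0, 0, -0.3], "turn": [0.0004, -0.0018, 0], "claw": 0}, {"dp": [0, 0, -0.55], "turn": [0.0004, -0.0018, 0], "claw": 0}, {"dp": [0, 0, -0.7], "turn": [0.0004, -0.0018, 0], "claw": 0}, {"dp": [0, 0, -0.75], "turn": [0.0004, -0.0018, 0], "claw": 0}, {"dp": [0, 0, -0.78], "turn": [0.0004, -0.0018, 0], "claw": 0}, {"dp": [0, 0, -0.79], "turn": [0.0004, -0.0018, 0], "claw": 0}, {"dp": [0, 0, -0.79], "turn": [0.0004, -0.0018, 0], "claw": 0}])

```text
t: 6.23
ee_pos: [462.3, -131.7, 98.4]
orientation: [-1.015, 1.47, -1.472]
ft_force: [-0.6, -0.3, -3.4]
width: 21.6
```

```bash
python3 - <<'E'
from h import *
st()
shot('5',{'scene':(210,330,110,230)})
st()
E
```

```text
t 6.23 p [ 462.33 -131.68   98.4 ] yaw -0.3629 tilt [-1.e-04 -1.e+00  1.e-03] w 21.6 F [-0.64 -0.29 -3.38] M [ 0.048 -0.016  0.047]
t 6.28 p [ 462.44 -131.84   98.6 ] yaw -0.3632 tilt [-1.0e-04 -1.0e+00  1.4e-03] w 21.8 F [ 0.96 -0.03 -3.77] M [-0.002  0.024  0.005]
```

View pics/scene5.png

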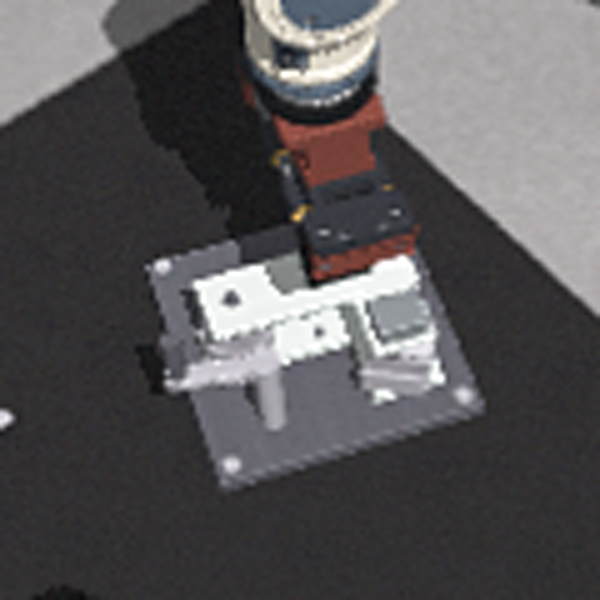

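>>> jog_arm(steps=[{"dp": [0, 0, -0.02], "turn": [0, 0, 0], "claw": 0}, {"dp": [0, 0, -0.04], "turn": [0, 0, 0], "claw": 0}, {"dp": [0, 0, -0.06], "turn": [0, 0, 0], "claw": 0}, {"dp": [0, 0, -0.06], "turn": [0, 0, 0], "claw": 0}, {"dp": [0, 0, -0.06], "turn": [0, 0, 0], "claw": 0}])

```text
t: 6.7
ee_pos: [462.4, -131.9, 93.8]
orientation: [-1.014, 1.47, -1.472]
ft_force: [-0.1, -0.4, -3.4]
width: 21.7
```

```bash
python3 - <<'E'
from h import *
st()
E
```

```text
t 6.7 p [ 462.4  -131.92   93.83] yaw -0.3633 tilt [-1.0e-04 -1.0e+00  1.4e-03] w 21.7 F [-0.12 -0.38 -3.36] M [0.051 0.037 0.015]
```

>>> jog_arm(steps=[{"dp": [0, 0, -0.01], "turn": [0, 0, 0], "claw": 0}, {"dp": [0, 0, -0.02], "turn": [0, 0, 0], "claw": 0}, {"dp": [0, 0, -0.02], "turn": [0, 0, 0], "claw": 0}])

```text
t: 6.95
ee_pos: [462.3, -131.9, 92.1]
orientation: [-1.014, 1.471, -1.472]
ft_force: [0.3, 0.3, -3.9]
width: 21.4
```

>>> jog_arm(steps=[{"dp": [0, 0, -0.01], "turn": [0, 0, 0], "claw": 0}, {"dp": [0, 0, -0.01], "turn": [0, 0, 0], "claw": 0}, {"dp": [0, 0, -0.01], "turn": [0, 0, 0], "claw": 0}])

```text
t: 7.2
ee_pos: [462.2, -131.9, 91.2]
orientation: [-1.014, 1.471, -1.472]
ft_force: [-0.5, -0.6, -4.5]
width: 21.8
```

>>> jog_arm(steps=[{"dp": [0, 0, -0.01], "turn": [0, 0, 0], "claw": 0}, {"dp": [0, 0, -0.01], "turn": [0, 0, 0], "claw": 0}, {"dp": [0, 0, -0.01], "turn": [0, 0, 0], "claw": 0}])

```text
t: 7.45
ee_pos: [462.2, -131.9, 90.4]
orientation: [-1.014, 1.471, -1.472]
ft_force: [-0.4, -0.3, -4.3]
width: 21.6
```

```bash
python3 - <<'E'
from h import *
st()
E
```

```text
t 7.45 p [ 462.22 -131.9    90.36] yaw -0.3633 tilt [-0.e+00 -1.e+00  9.e-04] w 21.6 F [-0.43 -0.27 -4.32] M [ 0.048 -0.018 -0.03 ]
```

>>> jog_arm(steps=[{"dp": [0, 0, -0.01], "turn": [0, 0, 0], "claw": 0}, {"dp": [0, 0, -0.01], "turn": [0, 0, 0], "claw": 0}, {"dp": [0, 0, -0.01], "turn": [0, 0, 0], "claw": 0}])

```text
t: 7.7
ee_pos: [462.2, -131.9, 89.5]
orientation: [-1.014, 1.471, -1.472]
ft_force: [0.8, -0.7, -3.3]
width: 21.9
```

```bash
python3 - <<'E'
from h import *
st()
E
```

```text
t 7.7 p [ 462.18 -131.87   89.52] yaw -0.3633 tilt [-0.e+00 -1.e+00  8.e-04] w 21.9 F [ 0.79 -0.67 -3.34] M [ 0.033 -0.033 -0.028]
```

>>> jog_arm(steps=[{"dp": [0, 0, -0.01], "turn": [0, 0, 0], "claw": 0}, {"dp": [0, 0, -0.01], "turn": [0, 0, 0], "claw": 0}, {"dp": [0, 0, -0.01], "turn": [0, 0, 0], "claw": 0}])

```text
t: 7.95
ee_pos: [462.3, -131.9, 89.0]
orientation: [-1.014, 1.471, -1.472]
ft_force: [-1.7, 0.1, 1.5]
width: 22.0
```

```bash
python3 - <<'E'
from h import *
st()
E
```

```text
t 7.95 p [ 462.26 -131.89   88.97] yaw -0.3634 tilt [-1.e-04 -1.e+00  1.e-03] w 22.0 F [-1.66  0.1   1.48] M [ 0.107  0.07  -0.02 ]
```

```bash
cat >> h.py <<'E'
def avg(n=12):
    from scipy.spatial.transform import Rotation as Ro
    A=[]
    for i in range(n):
        ctrl.get_image('scene'); o=ctrl.get_obs(); A.append(np.r_[o['ee_pos'],o['orientation'],o['ft_force'],o['moment']])
    A=np.array(A); m=A.mean(0); s=A.std(0)/np.sqrt(n); M=Ro.from_rotvec(m[3:6]).as_matrix()
    print('t',round(o['t'],2),'p',m[:3].round(2),'yaw',np.arctan2(M[1,2],M[0,2]).round(4),'tilt',M[2].round(4),'F',m[6:9].round(2),'M',m[9:].round(3),'se',s[6:].round(3))
    return m
E
python3 - <<'E'
from h import *
avg()
E
```

```text
t 8.55 p [ 462.27 -131.89   88.88] yaw -0.3634 tilt [-1.e-04 -1.e+00  1.e-03] F [-1.85  0.53  3.57] M [0.178 0.08  0.006] se [0.162 0.195 0.356 0.012 0.009 0.009]
```

>>> jog_arm(steps=[{"dp": [0, 0, 0.03], "turn": [0, 0, 0], "claw": 0}, {"dp": [0, 0, 0.03], "turn": [0, 0, 0], "claw": 0}, {"dp": [0, 0, 0.03], "turn": [0, 0, 0], "claw": 0}, {"dp": [0, 0, 0.03], "turn": [0, 0, 0], "claw": 0}])

```text
t: 8.88
ee_pos: [462.1, -131.8, 90.9]
orientation: [-1.015, 1.471, -1.472]
ft_force: [-0.0, 0.3, -3.6]
width: 22.0
```

```bash
python3 - <<'E'
from h import *
avg()
E
```

```text
t 9.48 p [ 462.2  -131.87   91.12] yaw -0.3634 tilt [-1.e-04 -1.e+00  8.e-04] F [-0.11  0.03 -3.49] M [ 0.014  0.002 -0.017] se [0.118 0.078 0.131 0.005 0.007 0.009]
```

>>> jog_arm(steps=[{"dp": [-0.014, 0.005, 0], "turn": [0, 0, 0], "claw": 0}, {"dp": [-0.014, 0.005, -0.01], "turn": [0, 0, 0], "claw": 0}, {"dp": [-0.014, 0.005, -0.02], "turn": [0, 0, 0], "claw": 0}, {"dp": [-0.014, 0.005, -0.025], "turn": [0, 0, 0], "claw": 0}, {"dp": [-0.014, 0.005, -0.025], "turn": [0, 0, 0], "claw": 0}])

```text
t: 9.9
ee_pos: [461.1, -131.5, 89.2]
orientation: [-1.014, 1.471, -1.472]
ft_force: [-0.3, -0.0, -1.2]
width: 21.6
```

```bash
python3 - <<'E'
from h import *
avg(6)
E
```

```text
t 10.2 p [ 461.18 -131.53   89.27] yaw -0.3634 tilt [-1.e-04 -1.e+00  1.e-03] F [-1.   -0.5  -2.14] M [-0.036  0.036 -0.005] se [0.178 0.081 0.202 0.012 0.015 0.011]
```

>>> jog_arm(steps=[{"dp": [0, 0, -0.005], "turn": [0, 0, 0], "claw": 0}, {"dp": [0, 0, -0.01], "turn": [0, 0, 0], "claw": 0}, {"dp": [0, 0, -0.01], "turn": [0, 0, 0], "claw": 0}])

```text
t: 10.45
ee_pos: [461.3, -131.6, 88.7]
orientation: [-1.014, 1.471, -1.472]
ft_force: [-2.6, -0.5, 3.4]
width: 21.9
```

```bash
python3 - <<'E'
from h import *
avg(8)
E
```

```text
t 10.85 p [ 461.26 -131.56   88.68] yaw -0.3634 tilt [-1.0e-04 -1.0e+00  1.3e-03] F [-2.99 -0.12  4.54] M [-0.043  0.163 -0.047] se [0.179 0.106 0.265 0.012 0.013 0.011]
```

>>> jog_arm(steps=[{"dp": [0, 0, 0.012], "turn": [0, 0, 0], "claw": 0}, {"dp": [-0.02, 0.002, 0.012], "turn": [0, 0, 0], "claw": 0}, {"dp": [-0.02, 0.002, 0.005], "turn": [0, 0, 0], "claw": 0}, {"dp": [-0.02, 0.002, 0], "turn": [0, 0, 0], "claw": 0}, {"dp": [-0.02, 0.002, 0], "turn": [0, 0, 0], "claw": 0}])

```text
t: 11.27
ee_pos: [459.9, -131.5, 88.8]
orientation: [-1.014, 1.47, -1.473]
ft_force: [-1.8, -0.5, 2.3]
width: 22.0
```

```bash
cat >> h.py <<'E'
B0=np.array([-.11,.03,-3.49,.014,.002,-.017])
def solve(m,yaw=-.3634,h=200.):
    # base-frame wrench -> contact estimates
    d=m[6:12]-B0; c,s=np.cos(yaw),np.sin(yaw)
    F=np.array([c*d[0]+s*d[1],-s*d[0]+c*d[1],d[2]]); M=1000*np.array([c*d[3]+s*d[4],-s*d[3]+c*d[4],d[5]])
    # Fz split n,g,f  (Mn=55(g-f)+h*Fy ; Mt=-h*Fx+25(g+f)-75n)
    A=np.array([[0,55,-55],[-75,25,25],[1,1,1.]]); x=np.linalg.solve(A,[M[0]-h*F[1],M[1]+h*F[0],F[2]])
    C=np.array([[1,0,.482],[0,1,.876],[0,75,-48.4]]); y=np.linalg.solve(C,[F[0],F[1],M[2]])
    print('base F',F.round(2),'M',M.round(0),'nose,groove,flat Fz',x.round(2),'nose lat',y[:2].round(2),'groove normal lat',y[2].round(2))
E
python3 - <<'E'
from h import *
solve(avg(8))
E
```

```text
t 11.67 p [ 459.93 -131.52   88.77] yaw -0.3634 tilt [-1.0e-04 -1.0e+00  1.9e-03] F [-0.45 -0.87  2.29] M [-0.294 -0.256 -0.09 ] se [0.159 0.14  0.194 0.011 0.018 0.012]
base F [ 0.   -0.97  5.78] M [-196. -351.  -73.] nose,groove,flat Fz [4.95 0.39 0.44] nose lat [-0.   -0.97] groove normal lat 0.01
```

>>> jog_arm(steps=[{"dp": [0, 0, 0.01], "turn": [0, 0, 0], "claw": 0}, {"dp": [-0.005, -0.014, 0.01], "turn": [0, 0, 0], "claw": 0}, {"dp": [-0.005, -0.014, 0.002], "turn": [0, 0, 0], "claw": 0}, {"dp": [-0.005, -0.014, -0.002], "turn": [0, 0, 0], "claw": 0}, {"dp": [-0.005, -0.014, -0.002], "turn": [0, 0, 0], "claw": 0}])

```text
t: 12.08
ee_pos: [459.5, -132.6, 88.6]
orientation: [-1.014, 1.47, -1.473]
ft_force: [0.7, -0.7, 1.4]
width: 21.5
```

```bash
python3 - <<'E'
from h import *
solve(avg(8))
E
```

```text
t 12.48 p [ 459.49 -132.64   88.59] yaw -0.3635 tilt [-1.0e-04 -1.0e+00  1.8e-03] F [-0.22 -0.37  0.68] M [-0.189 -0.177 -0.057] se [0.177 0.172 0.104 0.01  0.012 0.007]
base F [ 0.04 -0.42  4.17] M [-126. -240.  -40.] nose,groove,flat Fz [3.35 0.02 0.8 ] nose lat [ 0.01 -0.48] groove normal lat 0.08
```

>>> jog_arm(steps=[{"dp": [-0.003, -0.007, 0.005], "turn": [0, 0, 0], "claw": 0}, {"dp": [-0.003, -0.007, -0.005], "turn": [0, 0, 0], "claw": 0}, {"dp": [-0.003, -0.007, -0.007], "turn": [0, 0, 0], "claw": 0}, {"dp": [-0.003, -0.007, -0.007], "turn": [0, 0, 0], "claw": 0}])

```text
t: 12.82
ee_pos: [459.5, -133.2, 88.3]
orientation: [-1.013, 1.47, -1.473]
ft_force: [-0.9, 0.8, 3.3]
width: 21.7
```

```bash
python3 - <<'E'
from h import *
solve(avg(8))
E
```

```text
t 13.22 p [ 459.42 -133.19   88.22] yaw -0.3635 tilt [-2.0e-04 -1.0e+00  2.2e-03] F [-0.64  0.72  4.94] M [ 0.163 -0.247 -0.026] se [0.15  0.154 0.252 0.01  0.008 0.011]
base F [-0.74  0.46  8.43] M [ 228. -179.   -9.] nose,groove,flat Fz [5.39 2.76 0.28] nose lat [-0.93  0.13] groove normal lat 0.38
```

>>> jog_arm(steps=[{"dp": [0, 0, 0.008], "turn": [0, 0, 0], "claw": 0}, {"dp": [-0.007, 0.003, 0.008], "turn": [0, 0, 0], "claw": 0}, {"dp": [-0.007, 0.003, 0], "turn": [0, 0, 0], "claw": 0}, {"dp": [-0.007, 0.003, -0.002], "turn": [0, 0, 0], "claw": 0}, {"dp": [-0.007, 0.003, -0.002], "turn": [0, 0, 0], "claw": 0}])

```text
t: 13.63
ee_pos: [459.1, -133.1, 88.3]
orientation: [-1.013, 1.469, -1.473]
ft_force: [-0.0, 0.1, 4.4]
width: 21.6
```

```bash
python3 - <<'E'
from h import *
solve(avg(8))
E
```

```text
t 14.03 p [ 459.15 -133.08   88.3 ] yaw -0.3635 tilt [-2.0e-04 -1.0e+00  2.9e-03] F [-0.2  -0.27  5.68] M [-0.064 -0.376 -0.012] se [0.157 0.244 0.181 0.007 0.006 0.008]
base F [ 0.02 -0.31  9.17] M [  62. -381.    5.] nose,groove,flat Fz [6.06 2.67 0.44] nose lat [ 0.14 -0.09] groove normal lat -0.25
```

>>> jog_arm(steps=[{"dp": [0, 0, 0.015], "turn": [0.0003, 0.0008, 0], "claw": 0}, {"dp": [0.016, -0.012, 0.015], "turn": [0.0003, 0.0008, 0], "claw": 0}, {"dp": [0.016, -0.012, 0.01], "turn": [0.0003, 0.0008, 0], "claw": 0}, {"dp": [0.016, -0.012, 0.004], "turn": [0.0003, 0.0008, 0], "claw": 0}, {"dp": [0.016, -0.012, 0.004], "turn": [0.0003, 0.0008, 0], "claw": 0}, {"dp": [0.016, -0.012, 0.004], "turn": [0.0003, 0.0008, 0], "claw": 0}])

```text
t: 14.53
ee_pos: [460.1, -133.9, 88.4]
orientation: [-1.015, 1.472, -1.471]
ft_force: [-0.5, -1.3, -1.3]
width: 21.7
```

```bash
python3 - <<'E'
from h import *
solve(avg(6))
E
```

```text
t 14.83 p [ 460.19 -133.96   88.45] yaw -0.3635 tilt [-1.e-04 -1.e+00 -3.e-04] F [ 0.16 -0.08 -2.67] M [ 0.018 -0.034 -0.006] se [0.171 0.181 0.223 0.014 0.018 0.018]
base F [ 0.29 -0.01  0.82] M [ 16. -32.  11.] nose,groove,flat Fz [-0.05  0.6   0.27] nose lat [0.34 0.08] groove normal lat -0.1
```

>>> jog_arm(steps=[{"dp": [0, 0, -0.004], "turn": [0, 0, 0], "claw": 0}, {"dp": [0, 0, -0.008], "turn": [0, 0, 0], "claw": 0}, {"dp": [0, 0, -0.008], "turn": [0, 0, 0], "claw": 0}])

```text
t: 15.08
ee_pos: [460.5, -134.0, 88.0]
orientation: [-1.014, 1.472, -1.472]
ft_force: [-0.9, 1.5, 0.4]
width: 22.0
```

```bash
python3 - <<'E'
from h import *
solve(avg(8))
E
```

```text
t 15.48 p [ 460.43 -134.     88.01] yaw -0.3635 tilt [-2.e-04 -1.e+00  2.e-04] F [-0.45  0.3   1.57] M [ 0.204 -0.115  0.01 ] se [0.128 0.14  0.185 0.013 0.011 0.009]
base F [-0.42  0.13  5.06] M [219. -42.  27.] nose,groove,flat Fz [ 2.52  3.02 -0.48] nose lat [-0.35  0.26] groove normal lat -0.15
```

>>> jog_arm(steps=[{"dp": [0, 0, 0.008], "turn": [0, 0, 0], "claw": 0}, {"dp": [0.009, -0.002, 0.008], "turn": [0, 0, 0], "claw": 0}, {"dp": [0.009, -0.002, 0.002], "turn": [0, 0, 0], "claw": 0}, {"dp": [0.009, -0.002, -0.003], "turn": [0, 0, 0], "claw": 0}, {"dp": [0.009, -0.002, -0.003], "turn": [0, 0, 0], "claw": 0}])

```text
t: 15.9
ee_pos: [461.0, -134.1, 87.8]
orientation: [-1.015, 1.472, -1.472]
ft_force: [-0.9, 0.9, 1.1]
width: 22.0
```

```bash
python3 - <<'E'
from h import *
solve(avg(8))
E
```

```text
t 16.3 p [ 461.05 -134.14   87.78] yaw -0.3635 tilt [-2.e-04 -1.e+00  0.e+00] F [-1.13  0.84  2.02] M [ 0.151  0.169 -0.003] se [0.154 0.143 0.185 0.01  0.012 0.006]
base F [-1.24  0.4   5.51] M [ 69. 205.  14.] nose,groove,flat Fz [1.81 1.76 1.95] nose lat [-1.31  0.27] groove normal lat 0.14
```

>>> jog_arm(steps=[{"dp": [0, 0, 0.004], "turn": [0, 0, 0], "claw": 0}, {"dp": [-0.005, 0.002, 0.002], "turn": [0, 0, 0], "claw": 0}, {"dp": [-0.005, 0.002, -0.002], "turn": [0, 0, 0], "claw": 0}, {"dp": [-0.005, 0.002, -0.002], "turn": [0, 0, 0], "claw": 0}])

```text
t: 16.63
ee_pos: [461.0, -134.1, 87.7]
orientation: [-1.014, 1.471, -1.472]
ft_force: [-0.3, 0.6, 1.6]
width: 22.0
```

```bash
python3 - <<'E'
from h import *
solve(avg(8))
shot('6',{'scene':(210,330,110,230)})
E
```

```text
t 17.03 p [ 460.96 -134.08   87.74] yaw -0.3635 tilt [-2.e-04 -1.e+00  7.e-04] F [ 0.29 -0.23  1.79] M [ 0.011 -0.132 -0.012] se [0.171 0.152 0.163 0.01  0.02  0.009]
base F [ 0.47 -0.1   5.28] M [  45. -126.    5.] nose,groove,flat Fz [1.65 2.4  1.22] nose lat [ 0.52 -0.01] groove normal lat -0.11
```

View pics/scene6.png

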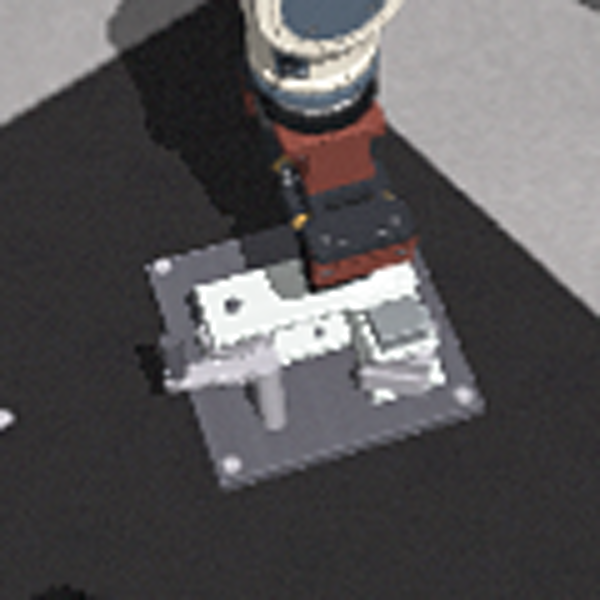

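>>> jog_arm(steps=[{"dp": [0, 0, -0.003], "turn": [0, 0, 0], "claw": 0}, {"dp": [0, 0, -0.005], "turn": [0, 0, 0], "claw": 0}, {"dp": [0, 0, -0.005], "turn": [0, 0, 0], "claw": 0}])

```text
t: 17.33
ee_pos: [461.0, -134.1, 87.6]
orientation: [-1.014, 1.471, -1.472]
ft_force: [-1.2, 1.0, 5.7]
width: 22.0
```

```bash
python3 - <<'E'
from h import *
solve(avg(8))
E
```

```text
t 17.73 p [ 460.98 -134.09   87.65] yaw -0.3635 tilt [-2.e-04 -1.e+00  8.e-04] F [-1.21  0.27  6.76] M [ 0.078  0.074 -0.005] se [0.144 0.194 0.067 0.011 0.009 0.013]
base F [-1.11 -0.17 10.25] M [35. 90. 12.] nose,groove,flat Fz [3.89 3.8  2.56] nose lat [-1.01  0.02] groove normal lat -0.21
```

The load is shared by all three feet (3.9/3.8/2.6 N), lateral force is about 0, and the stiffness has jumped. TCP height is 87.65 against 87.7 expected, so it is home. I'll ease off and release.

>>> jog_arm(steps=[{"dp": [0, 0, 0.004], "turn": [0, 0, 0], "claw": 0}, {"dp": [0, 0, 0.004], "turn": [0, 0, 0], "claw": 0}, {"dp": [0, 0, 0.004], "turn": [0, 0, 0], "claw": 0.3}, {"dp": [0, 0, 0.004], "turn": [0, 0, 0], "claw": 0.4}, {"dp": [0, 0, 0.004], "turn": [0, 0, 0], "claw": 0.5}, {"dp": [0, 0, 0.004], "turn": [0, 0, 0], "claw": 0.5}, {"dp": [0, 0, 0.004], "turn": [0, 0, 0], "claw": 0.5}, {"dp": [0, 0, 0.004], "turn": [0, 0, 0], "claw": 0.5}])

```text
t: 18.4
ee_pos: [461.0, -134.1, 87.9]
orientation: [-1.014, 1.471, -1.472]
ft_force: [0.3, -0.4, -0.7]
width: 43.7
```

```bash
python3 - <<'E'
from h import *
st()
E
```

```text
t 18.4 p [ 460.95 -134.07   87.93] yaw -0.3635 tilt [-2.e-04 -1.e+00  7.e-04] w 43.7 F [ 0.35 -0.36 -0.65] M [ 0.036 -0.023  0.022]
```

>>> jog_arm(steps=[{"dp": [0, 0, 0.1], "turn": [0, 0, 0], "claw": 0.5}, {"dp": [0, 0, 0.3], "turn": [0, 0, 0], "claw": 0.5}, {"dp": [0, 0, 0.6], "turn": [0, 0, 0], "claw": 0.5}, {"dp": [0, 0, 1], "turn": [0, 0, 0], "claw": 0.5}, {"dp": [0, 0, 1], "turn": [0, 0, 0], "claw": 0.5}])

```text
t: 18.82
ee_pos: [464.0, -135.0, 173.1]
orientation: [-1.009, 1.464, -1.477]
ft_force: [1.2, 0.4, 0.5]
width: 43.9
```

>>> jog_arm(steps=[{"dp": [0, 1, 0.2], "turn": [0, 0, 0], "claw": 0.5}, {"dp": [0, 1, 0.2], "turn": [0, 0, 0], "claw": 0.5}, {"dp": [0, 1, 0.2], "turn": [0, 0, 0], "claw": 0.5}])

```text
t: 19.07
ee_pos: [464.6, -51.0, 191.0]
orientation: [-1.007, 1.461, -1.475]
ft_force: [0.7, 0.3, -0.3]
width: 43.2
```

>>> jog_arm(steps=[{"dp": [0, 1, 0], "turn": [0, 0, 0], "claw": 0.5}, {"dp": [0, 1, 0], "turn": [0, 0, 0], "claw": 0.5}, {"dp": [0, 1, 0], "turn": [0, 0, 0], "claw": 0.5}])

```text
t: 19.32
ee_pos: [464.5, 33.7, 191.4]
orientation: [-1.008, 1.458, -1.471]
ft_force: [-0.7, 0.4, -0.5]
width: 44.0
```

```bash
python3 - <<'E'
from h import *
st()
shot('7',{'scene':(210,330,110,230),'top':(345,465,140,260)})
E
```

```text
t 19.32 p [464.48  33.68 191.37] yaw -0.3569 tilt [-0.0042 -0.9999  0.0113] w 44.0 F [-0.69  0.37 -0.5 ] M [ 0.113  0.007 -0.064]
```

View pics/scene7.png

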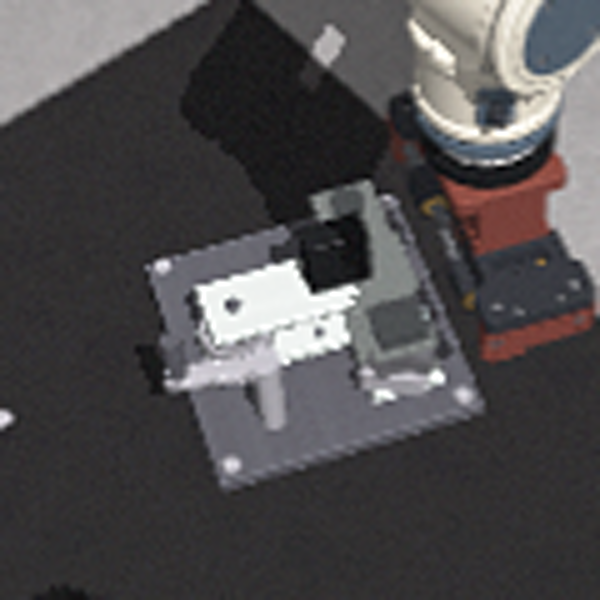

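View pics/top7.png

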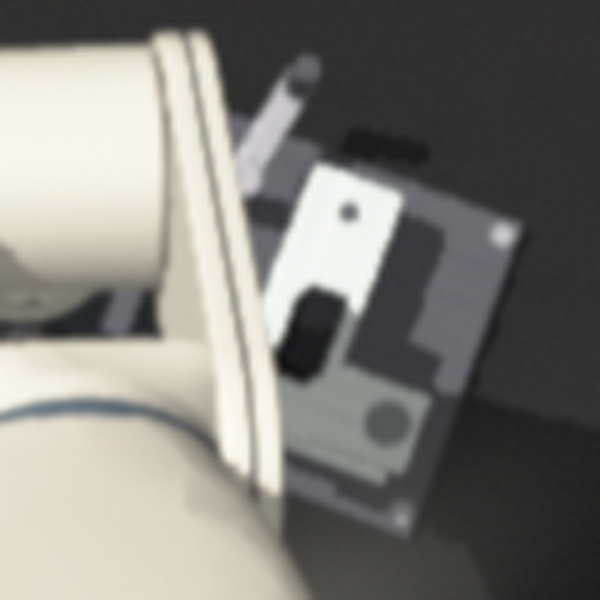

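```bash
python3 - <<'E'
from h import *
f=lambda x,a,k=5:(x+.5)/k-.5+a
t=load('top7'); s=load('scene7')
print('hole top',onz(t,[(f(349,345),f(211,140))],68),'scene',onz(s,[(f(233,210),f(304,110))],68))
print('peg top',onz(t,[(f(303,345),f(71,140))],121))
print('pivot top(cap z81)',onz(t,[(f(240,345),f(178,140))],81))
for d,n in((t,'top'),(s,'scene')):
    P=cloud(d); c=np.array([.9347,-.3556]); o=np.array([480,-141])
    q=P[...,:2]-o; bx=q@c; by=q@np.array([.3556,.9347]); z=P[...,2]
    for nm,m in (('plate',(z>60)&(z<76)&(bx>-75)&(bx<75)&(np.abs(by)<75)&~((bx>-65)&(by>35))),):
        A=np.c_[np.ones(m.sum()),bx[m],by[m]]; k=np.linalg.lstsq(A,z[m],rcond=None)[0]; r=z[m]-A@k
        print(n,m.sum(),'plane',k.round(4),'std',r.std().round(2))
g=cv2.cvtColor(load('scene7')['img'],cv2.COLOR_RGB2GRAY)
E
```

```text
hole top [[ 530.80752028 -161.26654627   68.        ]] scene [[ 530.76180092 -158.98498556   68.        ]]
peg top [[ 594.40275659 -128.25590087  121.        ]]
pivot top(cap z81) [[ 545.588443   -101.03720462   81.        ]]
top 977 plane [ 6.70111e+01  7.10000e-03 -2.46000e-02] std 2.66
scene 548 plane [ 6.72992e+01 -3.40000e-03 -1.62000e-02] std 3.21
```

>>> jog_arm(steps=[{"dp": [0.8, -1, 0], "turn": [0, 0, 0], "claw": 0.4}, {"dp": [0.8, -1, 0], "turn": [0, 0, 0], "claw": 0.4}, {"dp": [0.8, -1, 0], "turn": [0, 0, 0], "claw": 0.4}, {"dp": [0.8, -1, 0], "turn": [0, 0, 0], "claw": 0.4}])

```text
t: 19.75
ee_pos: [530.9, -54.3, 191.1]
orientation: [-1.006, 1.459, -1.477]
ft_force: [-0.6, -0.4, -1.0]
width: 35.1
```

>>> jog_arm(steps=[{"dp": [0.83, -1, -0.3], "turn": [0, 0, 0], "claw": 0.4}, {"dp": [0.83, -1, -0.3], "turn": [0, 0, 0], "claw": 0.4}, {"dp": [0.83, -1, -0.3], "turn": [0, 0, 0], "claw": 0.4}, {"dp": [0.83, -1, -0.3], "turn": [0, 0, 0], "claw": 0.4}, {"dp": [0.83, -1, -0.3], "turn": [0, 0, 0], "claw": 0.4}])

```text
t: 20.17
ee_pos: [596.2, -135.8, 166.1]
orientation: [-1.006, 1.463, -1.478]
ft_force: [-0.5, 0.5, -0.2]
width: 35.0
```

```bash
python3 - <<'E'
from h import *
st()
shot('8',{'scene':(190,310,100,220)})
st()
E
```

```text
t 20.17 p [ 596.22 -135.83  166.05] yaw -0.3643 tilt [-0.0018 -0.9999  0.0114] w 35.0 F [-0.52  0.53 -0.18] M [ 0.063 -0.004 -0.04 ]
t 20.22 p [ 595.77 -134.76  166.4 ] yaw -0.363 tilt [-0.0019 -0.9999  0.0112] w 35.0 F [-0.85  0.82 -0.18] M [ 0.058 -0.015 -0.002]
```

View pics/scene8.png

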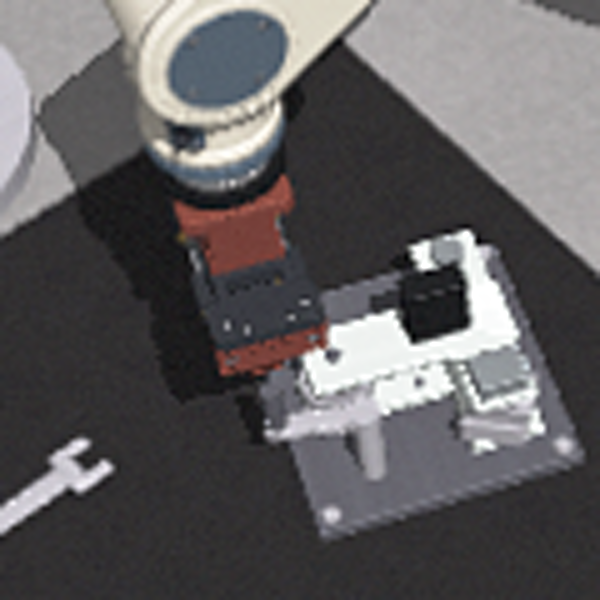

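```bash
python3 - <<'E'
from h import *
s=load('scene8')
p=proj(s,[[596.5,-129,121],[596.5,-129,81],[547,-99.9,81],[547,-99.9,14],[595.8,-134.8,166.4]]); print(((p-[190,100]+.5)*5-.5).round(0))
P=cloud(s); m=(P[...,2]>95)&(P[...,2]<135)&(np.abs(P[...,0]-597)<20)&(np.abs(P[...,1]+127)<20); y,x=np.where(m); print(((x-190)*5).min() if len(x) else 0,len(x),P[m].mean(0) if len(x) else 0)
c=s['img'][160:200,235:275]; save('pegc.png',cv2.resize(c,None,fx=14,fy=14,interpolation=cv2.INTER_CUBIC))
E
```

```text
[[271. 387.]
 [278. 422.]
 [365. 409.]
 [374. 466.]
 [257. 339.]]
260 32 [ 599.36468885 -125.47431812  112.10739993]
```

View pics/pegc.png

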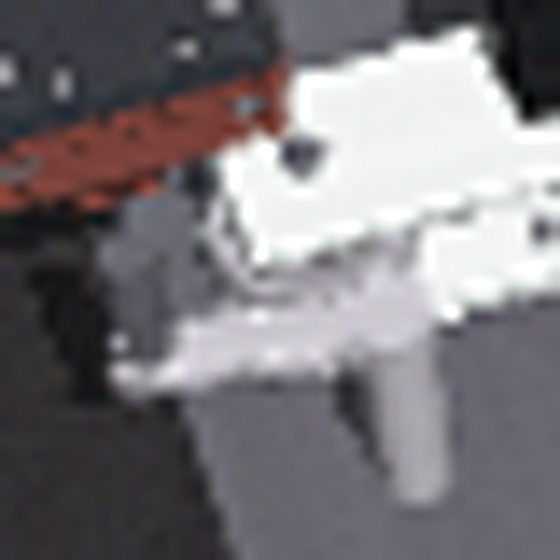

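>>> jog_arm(steps=[{"dp": [0.01, 0.07, -0.2], "turn": [0.0013, 0.0033, 0], "claw": 0.4}, {"dp": [0.01, 0.07, -0.3], "turn": [0.0013, 0.0033, 0], "claw": 0.4}, {"dp": [0.01, 0.07, -0.4], "turn": [0.0013, 0.0033, 0], "claw": 0.4}, {"dp": [0.01, 0.07, -0.4], "turn": [0.0013, 0.0033, 0], "claw": 0.4}])

```text
t: 20.55
ee_pos: [594.7, -128.0, 132.1]
orientation: [-1.017, 1.474, -1.467]
ft_force: [-0.4, 0.8, 0.2]
width: 35.4
```

```bash
python3 - <<'E'
from h import *
st()
shot('9',{'scene':(220,290,150,210)},8)
st()
E
```

```text
t 20.55 p [ 594.73 -127.95  132.1 ] yaw -0.3619 tilt [-0.0015 -1.     -0.0038] w 35.4 F [-0.44  0.82  0.24] M [ 0.072 -0.007  0.001]
t 20.6 p [ 595.35 -128.27  133.04] yaw -0.3621 tilt [-0.0017 -1.     -0.0026] w 35.1 F [-0.15  0.59  0.04] M [ 0.078 -0.037  0.062]
```

View pics/scene9.png

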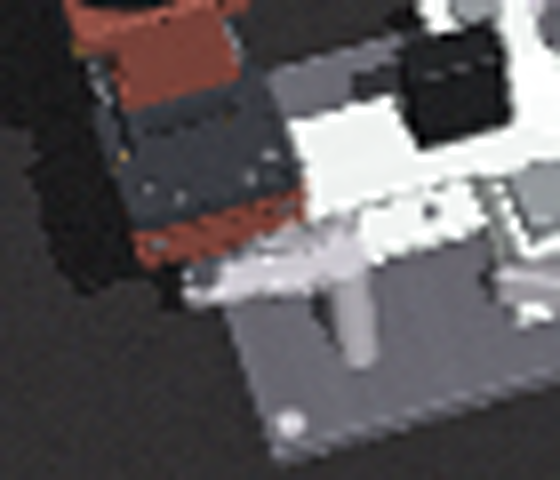

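>>> jog_arm(steps=[{"dp": [0.012, -0.008, -0.1], "turn": [0, 0, 0], "claw": 0.4}, {"dp": [0.012, -0.008, -0.2], "turn": [0, 0, 0], "claw": 0.4}, {"dp": [0.012, -0.008, -0.25], "turn": [0, 0, 0], "claw": 0.4}, {"dp": [0.012, -0.008, -0.25], "turn": [0, 0, 0], "claw": 0.4}])

```text
t: 20.93
ee_pos: [595.6, -128.7, 111.7]
orientation: [-1.017, 1.475, -1.467]
ft_force: [0.2, -0.2, -0.3]
width: 35.2
```

>>> jog_arm(steps=[{"dp": [0, 0, -0.1], "turn": [0, 0, 0], "claw": 0.4}, {"dp": [0, 0, -0.2], "turn": [0, 0, 0], "claw": 0.4}, {"dp": [0, 0, -0.24], "turn": [0, 0, 0], "claw": 0.4}, {"dp": [0, 0, -0.24], "turn": [0, 0, 0], "claw": 0.4}])

```text
t: 21.27
ee_pos: [594.7, -128.6, 91.2]
orientation: [-1.019, 1.477, -1.466]
ft_force: [-0.1, -0.6, -0.4]
width: 35.0
```

>>> jog_arm(steps=[{"dp": [0, 0, 0], "turn": [0, 0, 0], "claw": 0}, {"dp": [0, 0, 0], "turn": [0, 0, 0], "claw": 0}, {"dp": [0, 0, 0], "turn": [0, 0, 0], "claw": 0}, {"dp": [0, 0, 0], "turn": [0, 0, 0], "claw": 0}, {"dp": [0, 0, 0], "turn": [0, 0, 0], "claw": 0}, {"dp": [0, 0, 0], "turn": [0, 0, 0], "claw": 0}])

```text
t: 21.77
ee_pos: [595.1, -128.9, 91.5]
orientation: [-1.018, 1.476, -1.467]
ft_force: [1.1, -2.1, -0.7]
width: 13.6
```

```bash
python3 - <<'E'
from h import *
st()
avg(5)
E
```

```text
t 21.77 p [ 595.11 -128.85   91.51] yaw -0.362 tilt [-9.0e-04 -1.0e+00 -5.6e-03] w 13.6 F [ 1.07 -2.06 -0.74] M [-0.375 -0.139  0.072]
t 22.02 p [ 595.12 -128.86   91.53] yaw -0.3621 tilt [-0.001  -1.     -0.0057] F [ 1.22 -2.92 -0.02] M [-0.474 -0.138  0.052] se [0.066 0.098 0.145 0.032 0.015 0.008]
```

>>> jog_arm(steps=[{"dp": [-0.022, -0.036, 0], "turn": [0, 0, 0], "claw": 0}, {"dp": [-0.048, -0.072, 0], "turn": [0, 0, 0], "claw": 0}, {"dp": [-0.105, -0.138, 0], "turn": [0, 0, 0], "claw": 0}, {"dp": [-0.169, -0.197, 0], "turn": [0, 0, 0], "claw": 0}, {"dp": [-0.24, -0.247, 0], "turn": [0, 0, 0], "claw": 0}, {"dp": [-0.316, -0.289, 0], "turn": [0, 0, 0], "claw": 0}, {"dp": [-0.397, -0.322, 0], "turn": [0, 0, 0], "claw": 0}, {"dp": [-0.397, -0.322, 0], "turn": [0, 0, 0], "claw": 0}])

```text
t: 22.68
ee_pos: [564.0, -155.3, 91.7]
orientation: [-1.016, 1.474, -1.469]
ft_force: [3.7, -3.6, -3.3]
width: 13.2
```

```bash
python3 - <<'E'
from h import *
st()
shot('10',{'scene':(190,310,100,220)})
avg(4)
E
```

```text
t 22.68 p [ 563.97 -155.32   91.67] yaw -0.3629 tilt [-0.0014 -1.     -0.003 ] w 13.2 F [ 3.71 -3.56 -3.27] M [-0.553 -0.656 -0.106]
t 22.93 p [ 563.98 -155.33   91.63] yaw -0.3624 tilt [-8.0e-04 -1.0e+00 -3.8e-03] F [ 2.75 -4.58 -2.15] M [-0.679 -0.494 -0.087] se [0.133 0.305 0.301 0.028 0.008 0.011]
```

View pics/scene10.png

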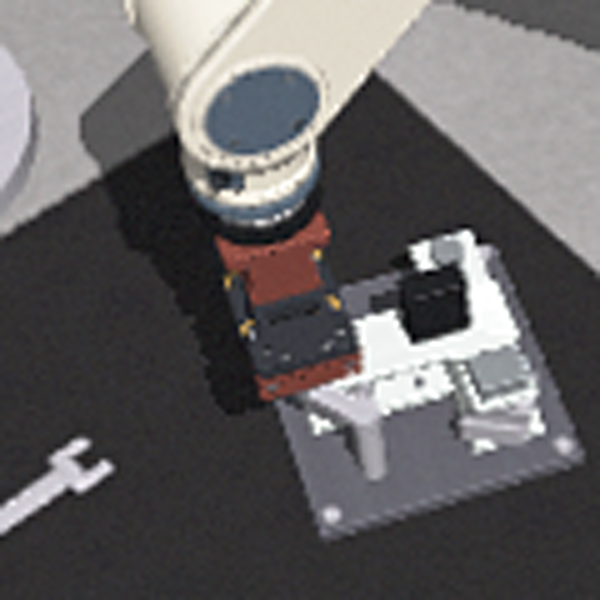

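>>> jog_arm(steps=[{"dp": [-0.04, -0.02, 0], "turn": [0, 0, 0], "claw": 0}, {"dp": [-0.083, -0.032, 0], "turn": [0, 0, 0], "claw": 0}, {"dp": [-0.169, -0.044, 0], "turn": [0, 0, 0], "claw": 0}, {"dp": [-0.256, -0.046, 0], "turn": [0, 0, 0], "claw": 0}, {"dp": [-0.343, -0.038, 0], "turn": [0, 0, 0], "claw": 0}, {"dp": [-0.428, -0.019, 0], "turn": [0, 0, 0], "claw": 0}, {"dp": [-0.497, 0.005, 0], "turn": [0, 0, 0], "claw": 0}, {"dp": [-0.497, 0.005, 0], "turn": [0, 0, 0], "claw": 0}])

```text
t: 23.6
ee_pos: [524.4, -154.2, 91.6]
orientation: [-1.014, 1.474, -1.469]
ft_force: [4.3, 2.8, -4.0]
width: 13.3
```

```bash
python3 - <<'E'
from h import *
st()
shot('11',{'scene':(190,310,100,220)})
avg(4)
E
```

```text
t 23.6 p [ 524.42 -154.22   91.59] yaw -0.3634 tilt [-0.0023 -1.     -0.0025] w 13.3 F [ 4.32  2.82 -4.03] M [ 0.403 -0.734 -0.224]
t 23.85 p [ 524.41 -154.21   91.57] yaw -0.3632 tilt [-0.0022 -1.     -0.0035] F [ 3.85  3.28 -2.8 ] M [ 0.564 -0.688 -0.235] se [0.339 0.214 0.491 0.025 0.009 0.014]
```

View pics/scene11.png

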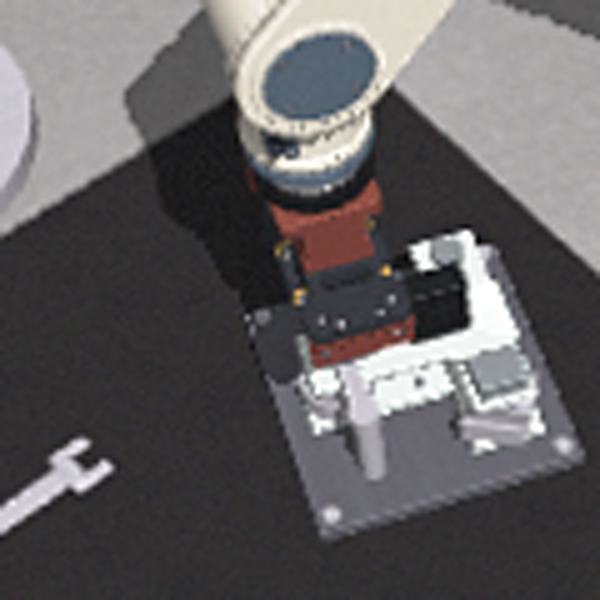

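>>> jog_arm(steps=[{"dp": [-0.015, 0.006, 0], "turn": [0, 0, 0], "claw": 0}, {"dp": [-0.03, 0.012, 0], "turn": [0, 0, 0], "claw": 0}, {"dp": [-0.03, 0.012, 0], "turn": [0, 0, 0], "claw": 0}])

```text
t: 24.1
ee_pos: [523.0, -153.6, 91.6]
orientation: [-1.013, 1.473, -1.469]
ft_force: [6.9, -2.1, -5.7]
width: 13.1
```

```bash
python3 - <<'E'
from h import *
avg(5)
E
```

```text
t 24.35 p [ 523.01 -153.57   91.63] yaw -0.3634 tilt [-0.0025 -1.     -0.0012] F [ 5.65 -1.42 -5.28] M [-0.223 -0.968 -0.147] se [0.209 0.318 0.104 0.012 0.006 0.013]
```

>>> jog_arm(steps=[{"dp": [-0.015, 0.006, 0], "turn": [0, 0, 0], "claw": 0}, {"dp": [-0.022, 0.009, 0], "turn": [0, 0, 0], "claw": 0}, {"dp": [-0.022, 0.009, 0], "turn": [0, 0, 0], "claw": 0}])

```text
t: 24.6
ee_pos: [523.0, -153.5, 91.7]
orientation: [-1.011, 1.47, -1.472]
ft_force: [8.7, -3.4, -9.5]
width: 13.6
```

```bash
python3 - <<'E'
from h import *
avg(5)
E
```

```text
t 24.85 p [ 523.01 -153.54   91.66] yaw -0.3635 tilt [-0.0028 -1.      0.0028] F [ 8.58 -2.75 -8.53] M [-0.492 -1.304 -0.136] se [0.07  0.338 0.264 0.011 0.012 0.006]
```

The latch is on its stop: force rises and it moves no further. I'll relax, release and rise.

>>> jog_arm(steps=[{"dp": [0.01, -0.004, 0], "turn": [0, 0, 0], "claw": 0}, {"dp": [0.01, -0.004, 0], "turn": [0, 0, 0], "claw": 0.2}, {"dp": [0.01, -0.004, 0], "turn": [0, 0, 0], "claw": 0.35}, {"dp": [0.01, -0.004, 0], "turn": [0, 0, 0], "claw": 0.35}, {"dp": [0.01, -0.004, 0], "turn": [0, 0, 0], "claw": 0.35}, {"dp": [0.01, -0.004, 0], "turn": [0, 0, 0], "claw": 0.35}])

```text
t: 25.35
ee_pos: [523.5, -153.8, 91.7]
orientation: [-1.011, 1.47, -1.471]
ft_force: [-0.9, -1.2, -0.6]
width: 30.9
```

>>> jog_arm(steps=[{"dp": [0, 0, 0.1], "turn": [0, 0, 0], "claw": 0.35}, {"dp": [0, 0, 0.3], "turn": [0, 0, 0], "claw": 0.35}, {"dp": [0, 0, 0.6], "turn": [0, 0, 0], "claw": 0.35}, {"dp": [0, 0, 1], "turn": [0, 0, 0], "claw": 0.35}, {"dp": [0, 0, 1], "turn": [0, 0, 0], "claw": 0.35}])

```text
t: 25.77
ee_pos: [526.7, -154.8, 177.4]
orientation: [-1.005, 1.463, -1.476]
ft_force: [0.2, 0.4, 0.8]
width: 30.7
```

>>> jog_arm(steps=[{"dp": [0, -1, 0.3], "turn": [0, 0, 0], "claw": 0.35}, {"dp": [0, -1, 0.3], "turn": [0, 0, 0], "claw": 0.35}, {"dp": [0, -1, 0.3], "turn": [0, 0, 0], "claw": 0.35}])

```text
t: 26.02
ee_pos: [528.7, -240.0, 204.8]
orientation: [-1.002, 1.458, -1.483]
ft_force: [-0.4, -0.2, -0.4]
width: 30.6
```

>>> jog_arm(steps=[{"dp": [0, -1, 0], "turn": [0, 0, 0], "claw": 0.35}, {"dp": [0, -1, 0], "turn": [0, 0, 0], "claw": 0.35}, {"dp": [0, -1, 0], "turn": [0, 0, 0], "claw": 0.35}])

```text
t: 26.27
ee_pos: [529.1, -325.4, 205.5]
orientation: [-1.0, 1.457, -1.489]
ft_force: [-0.4, 0.4, 0.7]
width: 30.8
```

>>> jog_arm(steps=[{"dp": [0, -1, 0], "turn": [0, 0, 0], "claw": 0.35}, {"dp": [0, -1, 0], "turn": [0, 0, 0], "claw": 0.35}, {"dp": [0, -1, 0], "turn": [0, 0, 0], "claw": 0.35}])

```text
t: 26.52
ee_pos: [529.0, -410.7, 205.6]
orientation: [-0.998, 1.456, -1.494]
ft_force: [0.2, -0.1, -0.6]
width: 31.0
```

```bash
python3 - <<'E'
from h import *
st()
shot('12',{'scene':(210,330,110,230),'top':(345,465,140,260)})
f=lambda x,a,k=5:(x+.5)/k-.5+a
t=load('top12'); s=load('scene12')
for d,n in((t,'top'),(s,'scene')):
    P=cloud(d); c=np.array([.9347,-.3556]); o=np.array([479.7,-141.2])
    q=P[...,:2]-o; bx=q@c; by=q@np.array([.3556,.9347]); z=P[...,2]
    for nm,m in (('nose',(bx>60)&(bx<72)&(abs(by)<20)),('mid',(bx>10)&(bx<28)&(abs(by)<20)),('flatside',(bx>-60)&(bx<-30)&(by<-40)&(by>-70)),('box',(bx>-60)&(bx<-30)&(by>52)&(by<70)),('baseplate -y',(bx>0)&(bx<60)&(by<-60)&(by>-85)),('baseplate +y',(bx>-15)&(bx<15)&(by>60)&(by<90))):
        print(n,nm,m.sum(),np.median(z[m]).round(2))
E
```

```text
t 26.52 p [ 528.96 -410.68  205.61] yaw -0.372 tilt [ 0.0031 -0.9997  0.0236] w 31.0 F [ 0.17 -0.12 -0.64] M [0.088 0.056 0.038]
top nose 52 67.48
top mid 99 66.41
top flatside 128 69.77
top box 76 82.65
top baseplate -y 187 13.26
top baseplate +y 112 12.52
scene nose 38 66.04
scene mid 72 65.43
scene flatside 50 71.15
scene box 53 81.01
scene baseplate -y 61 13.54
scene baseplate +y 68 13.28
```

View pics/scene12.png

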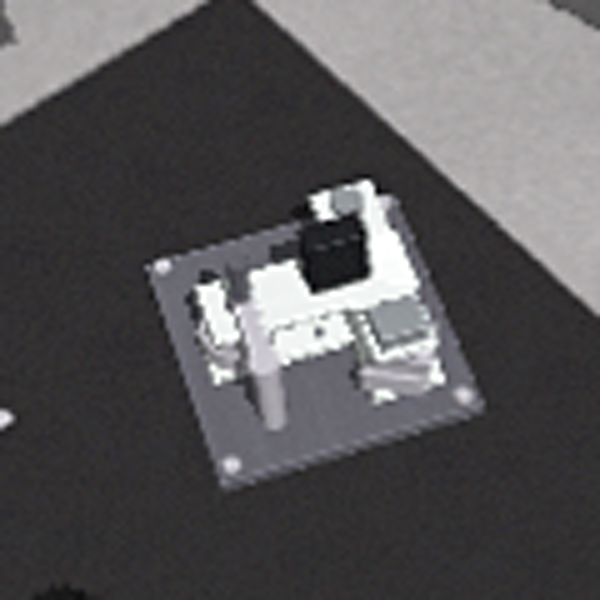

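View pics/top12.png

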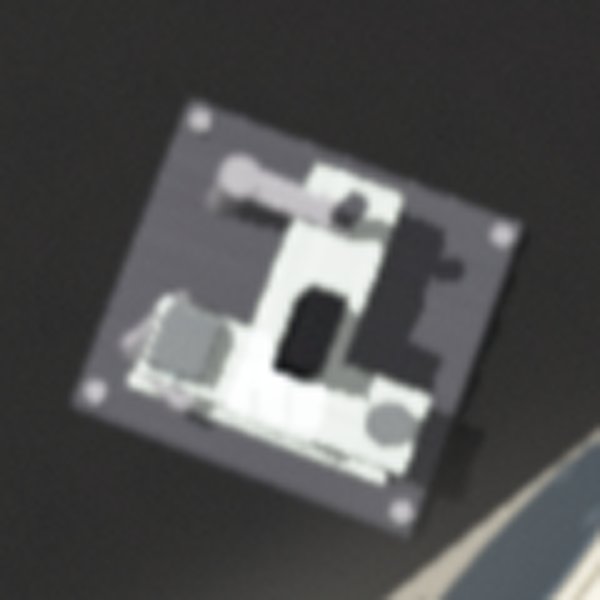

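```bash
python3 - <<'E'
from h import *
def H(d,o,yaw):
    P=cloud(d); q=P[...,:2]-np.array(o); c,s=np.cos(yaw),np.sin(yaw); bx=q@[c,s]; by=q@[-s,c]; z=P[...,2]; r=[]
    for m in ((bx>60)&(bx<72)&(abs(by)<20),(bx>8)&(bx<25)&(abs(by)<20),(abs(bx+45)<6)&(abs(by+55)<6),(bx>-55)&(bx<-33)&(by>54)&(by<68),(abs(bx+20)<15)&(abs(by)<7)):
        zz=z[m]; r.append(zz[np.abs(zz-np.median(zz))<6].mean())
    return np.array(r)
for n in('top','scene'):
    b={'top':0,'scene':1}[n]
    a=H(load(n+'0'),[(483.5,184),(486.2,188)][b],0); c=H(load(n+'12'),[(479.4,-141.7),(479.4,-140)][b],-.3635)
    print(n,a.round(1),c.round(1),'diff',(c-a).round(1))
t=load('top12'); f=lambda x,a,k=5:(x+.5)/k-.5+a
p=onz(t,[(f(355,345),f(202,140))],121)[0]; v=onz(t,[(f(240,345),f(174,140))],81)[0]
w=p-v; print(p,v,np.hypot(*w[:2]),'latch ang',-np.arctan2(w[1],w[0])-.3635)
# bystander check
for n in('top','scene'):
    A=load(n+'0')['img'].astype(int);B=load(n+'12')['img'].astype(int); D=(abs(A-B).max(2)>50).astype(np.uint8); D=cv2.morphologyEx(D,cv2.MORPH_OPEN,np.ones((3,3)))
    k,l,s_,c_=cv2.connectedComponentsWithStats(D); print(n,[r.tolist() for r in s_[1:] if r[4]>25])
E
```

```text
top [34.5 35.  41.1 50.4 84.9] [ 67.3  66.7  73.2  83.  116.5] diff [32.8 31.7 32.1 32.5 31.7]
scene [34.4 34.1 40.7 51.3 84.4] [ 66.3  66.8  72.7  82.6 116.2] diff [31.9 32.8 32.  31.2 31.8]
[ 525.27417542 -154.00533577  121.        ] [ 547.7721684  -101.05733842   81.        ] 57.5295585906762 latch ang 1.6090884920424746
top [[579, 102, 18, 16, 139], [481, 112, 159, 280, 11110], [551, 119, 48, 52, 1586], [600, 125, 6, 14, 59], [515, 135, 35, 46, 1108], [547, 144, 8, 8, 49], [393, 156, 12, 17, 117], [582, 169, 15, 4, 45], [259, 171, 56, 55, 1560], [406, 172, 8, 6, 37], [397, 175, 8, 8, 50], [554, 174, 18, 12, 126], [412, 178, 13, 10, 90], [416, 185, 20, 32, 288], [567, 185, 25, 6, 79], [404, 186, 6, 6, 29], [414, 190, 8, 12, 56], [400, 197, 19, 22, 239], [379, 205, 12, 12, 101], [428, 216, 93, 105, 4627], [419, 221, 9, 13, 68], [429, 223, 5, 9, 31], [420, 240, 29, 24, 193], [414, 265, 34, 30, 492], [407, 279, 131, 89, 4188], [324, 333, 96, 22, 1048], [286, 349, 52, 36, 566], [357, 362, 29, 16, 108], [367, 365, 165, 35, 3428], [330, 379, 22, 13, 79], [604, 391, 9, 3, 27], [312, 395, 10, 5, 37]]
scene [[173, 0, 152, 122, 6559], [375, 0, 50, 93, 1500], [344, 6, 43, 88, 878], [268, 21, 6, 7, 33], [276, 36, 48, 45, 636], [191, 54, 18, 8, 97], [380, 84, 55, 34, 891], [396, 118, 11, 9, 73], [363, 124, 14, 10, 92], [260, 146, 26, 26, 358], [284, 170, 9, 7, 52], [325, 210, 17, 15, 165], [312, 221, 54, 34, 702]]
```

```bash
python3 - <<'E'
from h import *
st(); print(ctrl.get_obs()['qvel'].round(3)); print(ctrl.close_job())
E
```

```text
t 26.62 p [ 528.5  -406.06  204.83] yaw -0.3712 tilt [ 4.000e-04 -9.998e-01  2.040e-02] w 30.7 F [ 0.25 -0.12 -0.19] M [ 0.042 -0.005  0.045]
[ 0.036 -0.017  0.038  0.005  0.005  0.005]
the job is handed in; nothing more can be done
None
```

The measuring head is seated on the base, released, and latched. The job was handed in at 26.6 s of the 72 s limit, and no verdict was reported.

**Seating:** I gripped the head by its black block and felt it into the seats with small touches. The pressing force I read on the seats never went above about 10 N. At home all three feet shared the load: nose 3.9 N, groove 3.8 N, flat 2.6 N. The sideways force was about 1 N, and the tool height was 87.65 mm against 87.7 mm expected.

**Latch:** After letting go, I swung the latch by its peg until it stood against its stop.

**Last checks:**
- **Head height:** five spots on the head sat 31.2 to 32.8 mm higher than when it lay on the bench, in both cameras. The expected rise is 32 mm, and depth noise is about ±1 mm.
- **Latch angle:** it measured about 1.61 rad, which matches the stop at 1.6 within measuring error.
- **Other things on the bench:** comparing before and after pictures showed changes only where the arm, its shadow, the head and the latch had moved.

**Disagreements:** the two cameras differed by 2 to 3 mm sideways, so I trusted touch for the final fit. An earlier fit of a plane through the head's surface suggested about 0.02 rad of tilt. I put that down to a raised disc on the flat-foot side. The spot-by-spot height check showed no tilt.

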